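# Turn the peg-board blank and set the straightedge to it

### The arm

A 6-joint arm with a two-finger parallel gripper is mounted at the origin on the work surface. World frame = base frame: x ahead of the robot, y to its left, z up, the work surface at z = 0. Lengths are in m, angles in rad, forces in N, time in s.
With the tool pointing down it reaches from about 0.35 to 0.975 m from the base axis. Payload 4.9 kg.
Tool frame: the origin (TCP) lies at the very end of the fingers, on their centre line; the grasp point (between the pads) lies 19 mm behind it (ctrl.tcp_to_grasp is the z of the grasp point in the tool frame, in m); z points along the fingers, y is the line along which they close (so a half turn about z gives the same grasp; the last joint's range is limited). The gripper opens to 85 mm and grips with 20 to 120 N. Pads are 22 mm wide; open, the fingers measure 114 mm over their backs; the gripper's body (76 mm by 85 mm) begins 54 mm behind the grasp point. The pads swing forward as they close: fully open they stand 13 mm farther back than shut.
Start: joints at [1.092, 0.053, 1.613, -0, 1.476, -0.119], TCP at [0.22, 0.585, 0.231] pointing down, gripper open.
Joint ranges: [-3.01, 3.01], [-1.01, 2.22], [0.06, 2.58], [-1.02, 4.17], [0.09, 2.62], [-3.14, 3.14]. Speed limits (rad/s): [2.57, 2.57, 3.14, 3.14, 3.14, 3.14].

### API

Orientations are given as a rotation vector (axis times angle).
In Python, from station import ctrl, eyes, job, nets gives the robot as it stands. The module is installed in compiled form; this text tells all that it offers.
- The arm moves only by the tool jog_arm, never from a script. Its argument "commands" is one flat list of numbers, 7 for each row, row after row: the shift along the tool's x, y, z each as a share of 0.06 m, from -1 to 1, then the turn, a rotation vector about the tool's x, y, z each as a share of 0.1 rad, from -1 to 1, then the finger opening in mm, from 0 to 85.4. In form: [x, y, z, ax, ay, az, grip, x, y, z, ax, ay, az, grip, ...]. A call has 1 to 20 rows; each row shifts and turns the commanded pose from where the row before left it, along the tool's axes as they then stand; what a row does not reach is not made up. A row lasts 1/8 s, in which the tool goes at most 62.5 mm and 10.7 degrees, less where a joint would pass 70% of its speed; a pose out of reach is approached as far as the arm can. A call with a number of a shift or a turn outside -1 to 1 is refused whole. A call with a gripper value outside its range is refused whole. The fingers move at their own pace and stop on an object; "newtons" is the grip in N (left out, the last holds). Time passes only in rows, so rows that do not move let the fingers close. It gives the time, the measured TCP pose, the force, the opening and the grip force at its end, in the units of the state.
- ctrl.get_obs(): the state, without advancing time (a new reading comes with each control period).
- eyes.get_image(name): name is "scene" or "side" or "wrist"; returns a dict with "image" (384x512x3 uint8, red, green, blue), "z_map" (384x512 float32, m along the optical axis (not along the pixel's ray), 0 where there is no reading), "K" (3x3 intrinsics, pixels), "cam_to_world" (4x4, takes a point from camera to world coordinates). Camera axes: x right, y up, looking along -z (the intrinsics and any distortion apply to the point x, -y, -z); pixel columns grow to the right and rows downward; lengths in m; the calibration is good to about 2 mm. The wrist camera is an equidistant fisheye: a pixel r from the principal point sees the ray r / f radians off the axis. A picture is of the moment at which its call begins.
- job.finish_job(): hands the job in; it is judged then, once.
Trained networks look in the newest picture that a camera, given by its name, has taken for a name from the list of things; names that differ only in an ending like _2 or _b are one class to them, and where a whole thing is asked for, a point or a joint stands for the part that bears it (a point fixed in the world has none). Each returns a list of dicts, best first, with "p" (0 to 1); they miss things now and then, are a little off and sometimes report something else, mostly with a low value. They report only what shows in the picture. A call takes as long as a camera call.
- nets.silhouettes(camera, name): "mask" (384x512 bool, what is visible of it) and "bbox" ([left, top, right, bottom] in pixels, round what is visible of it).
The state is a dict: "t": time; "q": joint angles; "dq": joint speeds; "effort": joint torques, N m; "tool_pos": TCP position; "tool_rot": TCP orientation; "contact_force": force on the tool from outside, world axes, zero at the start; "wrist_torque": the same for the moment, N m; "opening": finger opening in m; "grip_force": force on a finger pad.
Only numpy, scipy, OpenCV 4.12 (cv2) and the standard library are available. Lean on these libraries where they do the work, as an engineer would, in place of code of your own. Each camera call takes 0.05 s, during which the arm holds its last target. There are 200 camera calls.

### The job

The blank for a new peg board lies with its two wall battens up: turn it over and lay it down gently, without letting it flop, so that it stands on its battens with the plain face up. Then lay the aluminium straightedge on the table flush along either long edge of the blank, ready for marking out the pegs. Leave the jug, the salt pot and the tumbler where they are.

Things in the scene. Friction and masses are not known exactly. Their poses are not given: they have to be found in the camera images.
- board: peg-board blank, pale wood, 0.16 kg: slab 140 (x) x 60 (y) x 18 mm; on one big face two battens 30 (x) x 60 (y) x 12 mm, flush with its ends (centres x = +-55 mm); 30 mm thick in all. Origin: centre of the plain face; z goes through the slab (0-18 mm) to the battens (18-30). At the start plain face down, z up; turned over, z points down and the origin is 30 mm above the table
- straightedge: aluminium box-section straightedge, a straight bar 200 (x) by 20 (y) by 30 mm high (z), black end caps, fine tick marks on its top, 0.2 kg. It stands on its 20 mm side on the table and must still do so at the end. Origin: centre of the underside; x along the length, z up.
- edge_a (a point): point inside the straightedge at x = +70 mm, y = 0, z = 15 mm of its frame (on its centre line, 30 mm from one end)
- edge_b (a point): point inside the straightedge at x = -70 mm, y = 0, z = 15 mm of its frame (on its centre line, 30 mm from the other end)
- jug: bystander: red plastic jug, about 100 mm across and 185 mm tall, open top, loop handle on its +y side reaching 86 mm from the axis. Origin: centre of the underside, z up.
- salt_pot: bystander: white ceramic salt pot with a knobbed lid (one piece), 84 mm across, 100 mm tall. Origin: centre of the underside, z up.
- tumbler: bystander: clear glass tumbler, 72 mm across, 100 mm tall. Origin: centre of the underside, z up.

How it is judged:
By the outcome, as a careful person would: the job done as asked, in the order asked, and still so for the second after the job is handed in, with the robot touching nothing.
It also fails if it takes over 72 s, if anything falls off the work surface, if the arm or the gripper's body presses on something with over 40 N, if the wrist force passes 120 N, or if a joint passes its speed limit or range.

## Working session

There is one attempt and no reset: what is moved stays moved. The work goes in short steps, Python scripts to look and compute and a tool call to move; the robot and the scene stay as the last step left them, time stands still between calls to the robot, and variables do not carry over. Pictures are saved under pics/ and viewed, at most 10 in all, crops included, and the job is handed in when it is done.

Besides the shell and the picture viewer there is one more tool, called after "Request:" as name(argument=value, ...) on one line, values as JSON. jog_arm: Moves the arm, as the interface text tells. Shift numbers are shares of 0.06 m and turn numbers shares of 0.1 rad, none past 1 either way. Its arguments: {"type":"object","properties":{"commands":{"type":"array","items":{"type":"number"}},"newtons":{"type":"number"}},"required":["commands"]}

```bash
mkdir -p pics; cat > h.py <<'E'
import numpy as np, cv2
from station import ctrl, eyes, job, nets
def pts(im, mask):
    v,u=np.nonzero(mask & (im["z_map"]>0)); z=im["z_map"][v,u]; K=im["K"]
    x=(u-K[0,2])/K[0,0]; y=(v-K[1,2])/K[1,1]
    p=np.stack([x*z,-y*z,-z,np.ones_like(z)])
    return (im["cam_to_world"]@p)[:3].T
E
python3 - <<'E'
from h import *
print(ctrl.get_obs())
ims=[]
for c in ["scene","side"]:
    im=eyes.get_image(c); ims.append(im["image"])
    print(c,im["K"].round(1).tolist(),im["cam_to_world"].round(3).tolist())
    for n in ["board","straightedge","jug","salt_pot","tumbler"]:
        for d in nets.silhouettes(c,n)[:2]:
            p=pts(im,d["mask"]); 
            print(n,round(d["p"],2),d["bbox"],len(p), p.mean(0).round(3) if len(p) else "", np.percentile(p,[2,98],axis=0).round(3).tolist() if len(p) else "")
            if n in("board","straightedge") and len(p)>20:
                for lo,hi in((.008,.024),(.024,.045)):
                    q=p[(p[:,2]>lo)&(p[:,2]<hi)]
                    if len(q)>10: print("  z",lo,hi,len(q),np.median(q[:,2]).round(4),cv2.minAreaRect((q[:,:2]*1000).astype(np.float32)))
cv2.imwrite("pics/a.png",cv2.cvtColor(cv2.resize(ims[0],(800,600)),cv2.COLOR_RGB2BGR))
cv2.imwrite("pics/b.png",cv2.cvtColor(cv2.resize(ims[1],(800,600)),cv2.COLOR_RGB2BGR))
E
```

```text
{'t': 0.0, 'q': array([ 1.09197043e+00,  5.33838252e-02,  1.61427800e+00,  2.12079923e-05,
        1.47603860e+00, -1.18993198e-01]), 'dq': array([-0.00059905, -0.00070743,  0.00069821,  0.0005774 ,  0.00153525,
       -0.0004    ]), 'effort': array([-5.83897563e-04, -3.93652046e+01, -3.70188046e+01, -1.49750817e-04,
        6.78429191e-03,  4.29230710e-06]), 'tool_pos': array([0.21977295, 0.58441618, 0.23005588]), 'tool_rot': array([-0.56206761, -3.0902505 ,  0.00315366]), 'contact_force': array([ 0.41146603, -0.54406326, -0.18222774]), 'wrist_torque': array([-0.03843185,  0.03688008, -0.01315154]), 'grip_force': 0.0, 'opening': 0.08578640058648138}
scene [[410.1, 0.0, 256.4], [0.0, 410.1, 194.4], [0.0, 0.0, 1.0]] [[0.771, -0.507, 0.387, 1.004], [0.637, 0.622, -0.455, -0.542], [-0.01, 0.597, 0.802, 0.985], [0.0, 0.0, 0.0, 1.0]]
board 0.83 [178.3, 220.2, 226.9, 265.2] 1153 [ 0.524 -0.214  0.02 ] [[0.452, -0.244, 0.002], [0.588, -0.182, 0.031]]
  z 0.008 0.024 656 0.0165 ((519.726806640625, -210.89414978027344), (60.74890899658203, 138.63473510742188), 85.29296112060547)
  z 0.024 0.0
[... 1387 characters left out ...]
 0.65 [189.9, 175.0, 253.2, 194.1] 691 [0.497 0.147 0.019] [[0.403, 0.139, 0.0], [0.595, 0.164, 0.031]]
  z 0.008 0.024 265 0.0159 ((497.120849609375, 143.92552185058594), (21.61429786682129, 199.05987548828125), 83.79522705078125)
  z 0.024 0.045 295 0.029 ((498.7125244140625, 151.36978149414062), (29.897024154663086, 199.57386779785156), 89.92145538330078)
jug 0.66 [152.5, 109.7, 194.0, 169.0] 1645 [0.367 0.371 0.103] [[0.318, 0.332, 0.002], [0.436, 0.423, 0.184]]
salt_pot 0.76 [303.2, 159.9, 330.9, 195.8] 673 [0.772 0.043 0.053] [[0.744, 0.023, 0.005], [0.809, 0.078, 0.096]]
tumbler 0.73 [178.1, 310.5, 222.5, 382.7] 2417 [ 0.325 -0.421  0.061] [[0.294, -0.456, -0.0], [0.357, -0.386, 0.1]]
```

View pics/a.png

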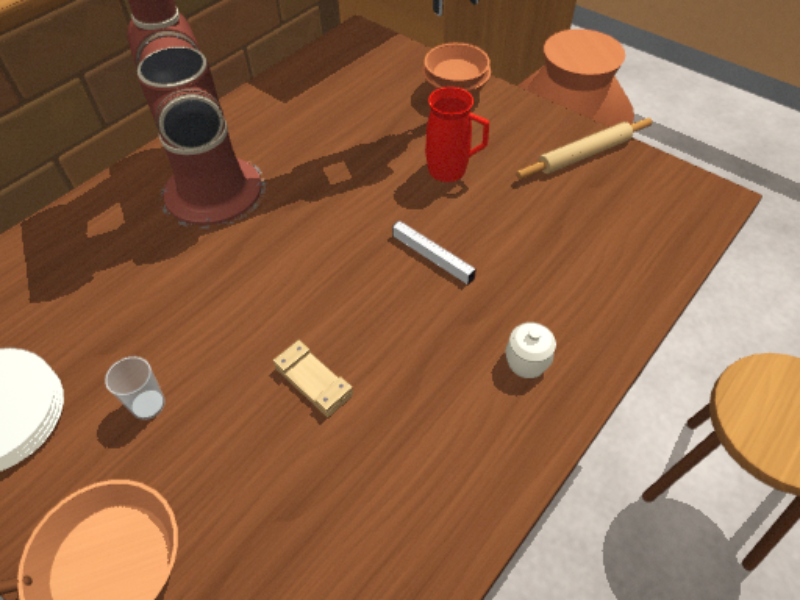

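View pics/b.png

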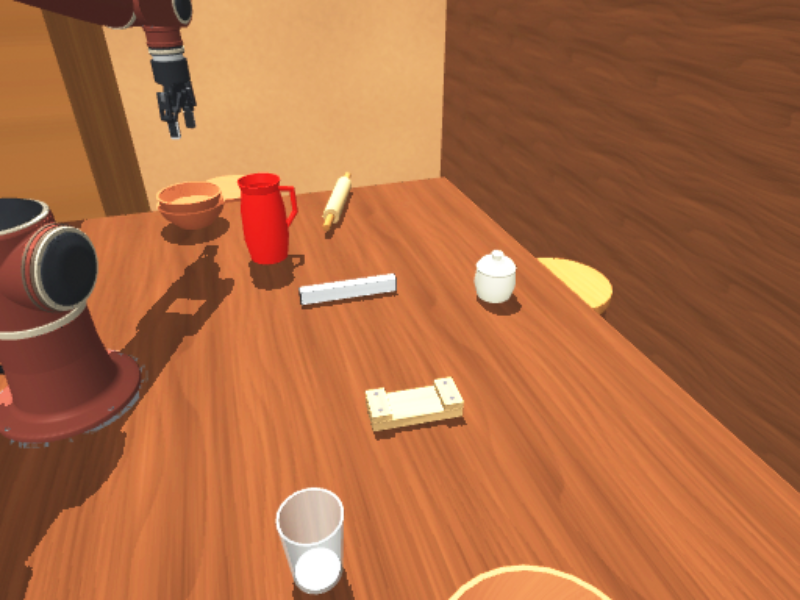

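The scene picture shows the board, battens up, around (310,378), the straightedge at (433,250), the salt pot at (530,350), the jug at (450,135) and the tumbler at (135,388). In the side picture the board is at (415,405), and the "straightedge" the net reported on the salt pot is false. I'll move above the board, going over the jug, and measure there with the wrist camera.

Request:
jog_arm(commands=[0,0,-0.5,0,0,0,85,0,0,-0.5,0,0,0,85,-0.667,-0.762,0,0,0,0,85,-0.667,-0.762,0,0,0,0,85,-0.667,-0.762,0,0,0,0,85,-0.667,-0.762,0,0,0,0,85,-0.667,-0.762,0,0,0,0,85,-0.667,-0.762,0,0,0,0,85,-0.667,-0.762,0,0,0,0,85,-0.667,-0.762,0,0,0,0,85,-0.667,-0.762,0,0,0,0,85,-0.667,-0.762,0,0,0,0,85,-0.667,-0.762,0,0,0,0,85,-0.667,-0.762,0,0,0,0,85,-0.667,-0.762,0,0,0,0,85,-0.667,-0.762,0,0,0,0,85,0,0,0,0,0,-0.92,85,0,0,0,0,0,-0.92,85,0,0,0,0,0,-0.94,85,0,0,0,0,0,0,85])

```text
t: 3.1
tool_pos: [0.5191, -0.2115, 0.2914]
tool_rot: [0.13, 3.139, -0.0]
contact_force: [-0.6, 0.3, 0.2]
opening: 0.0848
grip_force: 0.0
```

```bash
cat >> h.py <<'E'
from scipy.spatial.transform import Rotation as Ro
def wpts(im, mask):   # wrist fisheye
    v,u=np.nonzero(mask & (im["z_map"]>0)); z=im["z_map"][v,u]; K=im["K"]
    a=(u-K[0,2])/K[0,0]; b=(v-K[1,2])/K[1,1]; r=np.hypot(a,b)+1e-9; s=np.tan(r)/r
    p=np.stack([a*s*z,-b*s*z,-z,np.ones_like(z)])
    return (im["cam_to_world"]@p)[:3].T
def rect(p,lo,hi):
    q=p[(p[:,2]>lo)&(p[:,2]<hi)]
    if len(q)<10: return None
    c,s,a=cv2.minAreaRect((q[:,:2]*1000).astype(np.float32))
    if s[0]<s[1]: a-=90; s=s[::-1]
    return len(q),"zmed",round(float(np.median(q[:,2])),4),"c",np.round(c,1).tolist(),"size",np.round(s,1).tolist(),"longdir",round((a+90)%180-90,2)
def state():
    o=ctrl.get_obs(); R=Ro.from_rotvec(o["tool_rot"]).as_matrix()
    print("t",round(o["t"],2),"pos",o["tool_pos"].round(4),"x",R[:,0].round(3),"y",R[:,1].round(3),"z",R[:,2].round(3),"q",o["q"].round(2),"open",round(o["opening"],4),"grip",round(o["grip_force"],1),"F",o["contact_force"].round(1))
    return o,R
E
python3 - <<'E'
from h import *
state()
for c,f in (("wrist",wpts),("scene",pts),("side",pts)):
    im=eyes.get_image(c)
    if c=="wrist": cv2.imwrite("pics/c.png",cv2.cvtColor(im["image"],cv2.COLOR_RGB2BGR)); print(im["K"].round(1).tolist())
    for n in ("board","straightedge"):
        for d in nets.silhouettes(c,n)[:2]:
            p=f(im,d["mask"]); print(c,n,round(d["p"],2),d["bbox"]); print("  ",rect(p,.012,.022)); print("  ",rect(p,.025,.04))
E
```

```text
t 3.1 pos [ 0.5191 -0.2115  0.2914] x [-0.997  0.083 -0.   ] y [ 0.083  0.997 -0.   ] z [ 0. -0. -1.] q [-0.52 -0.13  1.69  0.    1.58 -2.01] open 0.0848 grip 0.0 F [-0.6  0.3  0.2]
[[297.3, 0.0, 256.5], [0.0, 297.3, 190.9], [0.0, 0.0, 1.0]]
wrist board 0.79 [236.9, 104.6, 279.7, 203.4]
   (2324, 'zmed', 0.0182, 'c', [515.4, -209.8], 'size', [79.6, 60.3], 'longdir', -4.58)
   (1795, 'zmed', 0.0302, 'c', [514.2, -209.8], 'size', [139.1, 59.7], 'longdir', -4.52)
wrist straightedge 0.91 [458.0, 74.1, 483.5, 192.7]
   (405, 'zmed', 0.0171, 'c', [497.5, 141.9], 'size', [198.5, 4.7], 'longdir', -1.91)
   (1161, 'zmed', 0.0298, 'c', [497.3, 151.4], 'size', [199.4, 23.3], 'longdir', -2.01)
scene board 0.66 [178.8, 217.0, 225.0, 267.6]
   (587, 'zmed', 0.0167, 'c', [520.8, -211.5], 'size', [135.2, 61.4], 'longdir', -5.42)
   (430, 'zmed', 0.0284, 'c', [518.0, -210.9], 'size', [141.0, 61.1], 'longdir', -4.54)
scene board 0.46 [251.2, 141.3, 305.6, 182.0]
   (108, 'zmed', 0.0167, 'c', [501.4, 141.7], 'size', [201.7, 14.9], 'longdir', 1.74)
   (329, 'zmed', 0.0283, 'c', [501.8, 151.1], 'size', [201.6, 25.9], 'longdir', -2.23)
scene straightedge 0.77 [251.6, 142.0, 302.6, 180.5]
   (108, 'zmed', 0.0167, 'c', [501.4, 141.7], 'size', [201.7, 14.9], 'longdir', 1.74)
   (326, 'zmed', 0.0283, 'c', [502.1, 149.9], 'size', [201.0, 23.7], 'longdir', -2.23)
side board 0.6 [232.2, 239.9, 297.4, 276.5]
   (707, 'zmed', 0.017, 'c', [515.6, -207.7], 'size', [140.4, 65.0], 'longdir', -4.59)
   (468, 'zmed', 0.0289, 'c', [515.2, -208.4], 'size', [139.6, 62.3], 'longdir', -4.31)
side straightedge 0.76 [192.3, 175.9, 250.9, 193.8]
   (171, 'zmed', 0.0165, 'c', [497.8, 144.3], 'size', [198.0, 8.7], 'longdir', -2.08)
   (271, 'zmed', 0.0292, 'c', [498.6, 154.2], 'size', [200.0, 27.0], 'longdir', -2.38)
```

View pics/c.png

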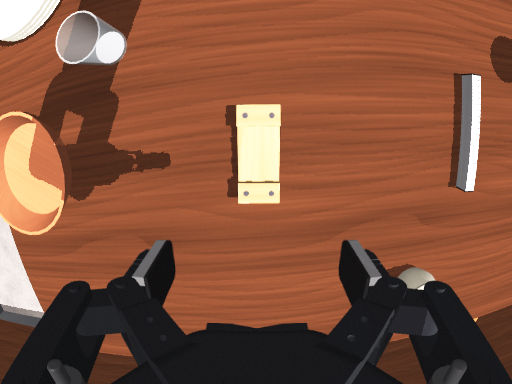

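The wrist view shows the board upright in the image around (258,153), battens at its top and bottom, and agrees with the other views: centre (0.515,-0.210), direction -4.5°, heights 18 and 30 mm. I'll grip the near batten with the tool tilted 20° outward.

Request:
jog_arm(commands=[0.4,0.01,0.4,0,0,0,85,0.4,0.01,0.8,0,0,0,85,0,0,0.8,0,0,0,85,0,0,0.8,0,0,0,85,0,0,0.4,0,-0.87,0,85,0,0,0,0,-0.87,0,85,0,0,0,0,-0.87,0,85,0,0,0,0,-0.87,0,85,0.17,0,0.47,0,0,0,85,0.17,0,0.47,0,0,0,85,0.08,0,0.23,0,0,0,85,0.06,0,0.16,0,0,0,85,0,0,0,0,0,0,85])

```text
t: 5.18
tool_pos: [0.4715, -0.2062, 0.0142]
tool_rot: [0.114, 2.792, -0.019]
contact_force: [0.0, -0.5, 0.5]
opening: 0.0851
grip_force: 0.0
```

```bash
python3 - <<'E'
from h import *
state()
im=eyes.get_image("wrist"); cv2.imwrite("pics/d.png",cv2.cvtColor(im["image"],cv2.COLOR_RGB2BGR))
E
```

```text
t 5.17 pos [ 0.4715 -0.2062  0.0142] x [-0.937  0.077 -0.341] y [0.082 0.997 0.   ] z [ 0.339 -0.027 -0.94 ] q [-0.66 -0.15  2.24  0.27  0.78 -2.31] open 0.0851 grip 0.0 F [ 0.  -0.5  0.5]
```

View pics/d.png

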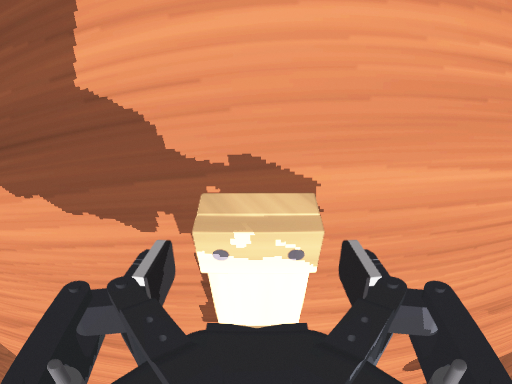

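The view shows the batten centred between the pads, with the board spanning columns 195–322 and the pads at 165 and 350. I'll go down 10 mm and grip.

Request:
jog_arm(commands=[0.06,0,0.16,0,0,0,85,0,0,0,0,0,0,45,0,0,0,0,0,0,45,0,0,0,0,0,0,45,0,0,0,0,0,0,45,0,0,0,0,0,0,45], newtons=80)

```text
t: 5.98
tool_pos: [0.4715, -0.2064, 0.0045]
tool_rot: [0.114, 2.791, -0.02]
contact_force: [-2.1, 0.1, 2.0]
opening: 0.0583
grip_force: 87.4
```

Request:
jog_arm(commands=[-0.1,0,-0.27,0,0,0,45,-0.23,0,-0.63,0,0,0,45,-0.23,0,-0.63,0,0,0,45,-0.23,0,-0.63,0,0,0,45,-0.23,0,-0.63,0,0,0,45,0,0,0,0,0.87,0,45,0,0,0,0,0.87,0,45,0,0,0,0,0.87,0,45,0,0,0,0,0.88,0,45,0,0,0,0,0,0.76,45,0,0,0,0,0,0.76,45,0,0,0,0,0,0.76,45,0,0,0,0,0,0.77,45,0,0,0,0,0,0,45])

```text
t: 7.72
tool_pos: [0.4715, -0.206, 0.1817]
tool_rot: [-0.602, -3.081, -0.001]
contact_force: [-0.5, -0.1, -0.4]
opening: 0.0588
grip_force: 87.0
```

```bash
python3 - <<'E'
from h import *
state()
E
```

```text
t 7.72 pos [ 0.4715 -0.206   0.1817] x [-0.926  0.376  0.002] y [0.376 0.926 0.   ] z [-0.002  0.001 -1.   ] q [-0.56 -0.18  1.92 -0.    1.4  -1.74] open 0.0588 grip 87.0 F [-0.5 -0.1 -0.4]
```

Now I'll pitch 70° inward (1.22 rad).

Request:
jog_arm(commands=[0,0,0,0,0.87,0,45,0,0,0,0,0.87,0,45,0,0,0,0,0.87,0,45,0,0,0,0,0.87,0,45,0,0,0,0,0.87,0,45,0,0,0,0,0.87,0,45,0,0,0,0,0.87,0,45,0,0,0,0,0.87,0,45,0,0,0,0,0.87,0,45,0,0,0,0,0.87,0,45,0,0,0,0,0.87,0,45,0,0,0,0,0.87,0,45,0,0,0,0,0.87,0,45,0,0,0,0,0.88,0,45,0,0,0,0,0,0,45])

```text
t: 9.6
tool_pos: [0.4715, -0.2061, 0.1801]
tool_rot: [-0.369, -1.893, -0.26]
contact_force: [-0.3, -0.1, -1.9]
opening: 0.0588
grip_force: 87.1
```

```bash
python3 - <<'E'
from h import *
state()
o=[]
for c in("side","scene"):
    im=eyes.get_image(c); o.append(im["image"][60:360,60:460] if c=="scene" else im["image"][60:360,120:500][:, :400])
    for d in nets.silhouettes(c,"board")[:1]:
        p=pts(im,d["mask"]); print(c,d["p"],d["bbox"],np.percentile(p,[1,50,99],axis=0).round(3).tolist())
cv2.imwrite("pics/e.png",cv2.cvtColor(np.hstack(o),cv2.COLOR_RGB2BGR))
E
```

```text
t 9.6 pos [ 0.4715 -0.2061  0.1801] x [-0.317  0.128  0.94 ] y [0.377 0.926 0.001] z [-0.87   0.354 -0.342] q [-0.5   0.6   1.34 -0.16  2.41 -1.73] open 0.0588 grip 87.1 F [-0.3 -0.1 -1.9]
side 0.64 [178.1, 311.4, 220.3, 382.4] [[0.292, -0.456, -0.001], [0.325, -0.418, 0.065], [0.364, -0.351, 0.1]]
scene 0.6 [171.0, 192.1, 170.5, 197.9] [[0.464, -0.237, 0.203], [0.469, -0.23, 0.205], [0.476, -0.222, 0.209]]
```

View pics/e.png

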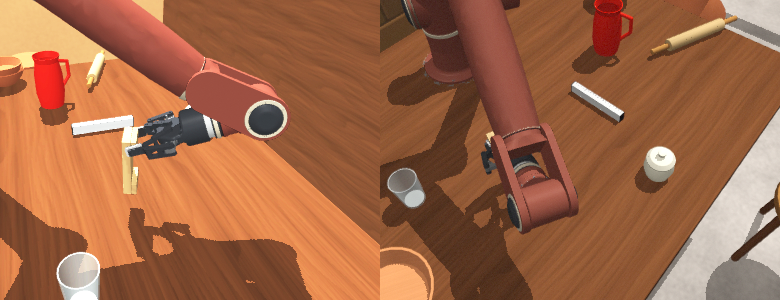

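The board hangs upright with its battens outward, its bottom about 66 mm up. I'll lower 60 mm and then feel for the table.

Request:
jog_arm(commands=[-0.37,0,0.135,0,0,0,45,-0.37,0,0.135,0,0,0,45,-0.2,0,0.07,0,0,0,45,-0.03,0,0.011,0,0,0,45,-0.016,0,0.006,0,0,0,45,-0.016,0,0.006,0,0,0,45,0,0,0,0,0,0,45])

```text
t: 10.68
tool_pos: [0.4723, -0.2066, 0.119]
tool_rot: [-0.371, -1.895, -0.259]
contact_force: [-0.4, -0.1, -1.6]
opening: 0.0587
grip_force: 87.0
```

Request:
jog_arm(commands=[-0.016,0,0.006,0,0,0,45,-0.016,0,0.006,0,0,0,45,-0.016,0,0.006,0,0,0,45,-0.016,0,0.006,0,0,0,45,-0.008,0,0.003,0,0,0,45,0,0,0,0,0,0,45])

```text
t: 11.42
tool_pos: [0.4722, -0.2064, 0.1152]
tool_rot: [-0.371, -1.893, -0.259]
contact_force: [0.2, 0.6, 5.7]
opening: 0.0587
grip_force: 87.3
```

Request:
jog_arm(commands=[-0.008,0,0.003,0,0,0,45,-0.008,0,0.003,0,0,0,45,0,0,0,0,0,0,45])

```text
t: 11.8
tool_pos: [0.4723, -0.2064, 0.1152]
tool_rot: [-0.372, -1.892, -0.259]
contact_force: [-0.5, 0.5, 7.4]
opening: 0.0585
grip_force: 87.4
```

Request:
jog_arm(commands=[0,0,0,0,0,0,64,0,0,0,0,0,0,72,0,0,0,0,0,0,85,0,0,0,0,0,0,85,0,0,-0.4,0,0,0,85,0,0,-0.7,0,0,0,85,0,0,-0.7,0,0,0,85,0,0,0,0,0,0,85])

```text
t: 12.8
tool_pos: [0.5677, -0.2456, 0.1508]
tool_rot: [-0.372, -1.898, -0.258]
contact_force: [-0.3, 0.2, 0.4]
opening: 0.0851
grip_force: 0.0
```

```bash
python3 - <<'E'
from h import *
state()
o=[]
for c in("side","scene"):
    im=eyes.get_image(c); o.append(im["image"][60:360,60:460] if c=="scene" else im["image"][60:360,120:500][:, :400])
    P=pts(im,np.ones((384,512),bool))
    m=(P[:,2]>.02)&(P[:,2]<.17)&(np.hypot(P[:,0]-.48,P[:,1]+.21)<.06); q=P[m]
    print(c,len(q),np.percentile(q[:,2],[1,99]).round(3)); print(rect(q,.02,.12)); print(rect(q,.13,.15))
cv2.imwrite("pics/f.png",cv2.cvtColor(np.hstack(o),cv2.COLOR_RGB2BGR))
E
```

```text
t 12.8 pos [ 0.5677 -0.2456  0.1508] x [-0.322  0.132  0.938] y [ 0.377  0.926 -0.001] z [-0.868  0.353 -0.348] q [-0.49  0.86  1.01 -0.15  2.48 -1.73] open 0.0851 grip 0.0 F [-0.3  0.2  0.4]
side 788 [0.021 0.141]
(452, 'zmed', 0.0576, 'c', [482.4, -210.7], 'size', [61.3, 29.3], 'longdir', 64.81)
(276, 'zmed', 0.1389, 'c', [481.9, -209.1], 'size', [62.6, 29.7], 'longdir', 67.44)
scene 392 [0.022 0.141]
(251, 'zmed', 0.0531, 'c', [480.1, -225.4], 'size', [30.9, 30.9], 'longdir', -21.76)
(116, 'zmed', 0.1383, 'c', [478.2, -228.3], 'size', [32.3, 25.1], 'longdir', -27.72)
```

View pics/f.png

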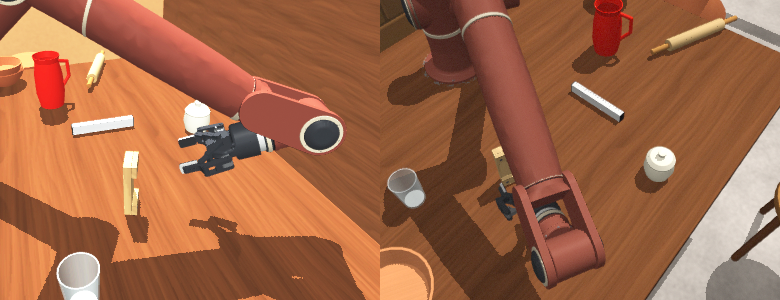

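The board stands upright on its end at (0.482,-0.2105), 141 mm tall, battens outward. I'll raise the arm and swing the tool to 38° outward.

Request:
jog_arm(commands=[0.63,0,-0.23,0,0,0,85,0.63,0,-0.23,0,0,0,85,0.63,0,-0.23,0,0,0,85,0.63,0,-0.23,0,0,0,85,0,0,0,0,-0.99,0,85,0,0,0,0,-0.99,0,85,0,0,0,0,-0.99,0,85,0,0,0,0,-0.99,0,85,0,0,0,0,-0.99,0,85,0,0,0,0,-0.99,0,85,0,0,0,0,-0.99,0,85,0,0,0,0,-0.99,0,85,0,0,0,0,-0.99,0,85,0,0,0,0,-0.99,0,85,0,0,0,0,-0.99,0,85,0,0,0,0,-0.99,0,85,0,0,0,0,-0.99,0,85,0,0,0,0,-0.99,0,85,0,0,0,0,-0.99,0,85,0,0,0,0,-0.99,0,85])

```text
t: 15.4
tool_pos: [0.5494, -0.2408, 0.2907]
tool_rot: [0.521, 2.704, -0.107]
contact_force: [-0.9, -0.6, 0.5]
opening: 0.0848
grip_force: 0.0
```

Request:
jog_arm(commands=[0,0,0,0,-0.99,0,85,0,0,0,0,-0.99,0,85,0,0,0,0,-0.99,0,85,0,0,0,0,0,0,85])

```text
t: 15.9
tool_pos: [0.5485, -0.2403, 0.2886]
tool_rot: [0.467, 2.42, -0.168]
contact_force: [0.6, -1.1, 0.4]
opening: 0.0846
grip_force: 0.0
```

```bash
python3 - <<'E'
from h import *
o,R=state()
a=np.array([.487,-.2126,.080]); 
for k in(.12,0): print(k,(R.T@(a-k*R[:,2]-o["tool_pos"])/.06).round(3))
print(np.degrees(np.arctan2(R[1,1],R[0,1])))
E
```

```text
t 15.9 pos [ 0.5485 -0.2403  0.2886] x [-0.72   0.288 -0.632] y [ 0.372  0.928 -0.001] z [ 0.586 -0.236 -0.775] q [-0.6  -0.46  2.07  0.18  0.88 -1.86] open 0.0846 grip 0.0 F [ 0.6 -1.1  0.4]
0.12 [ 3.067  0.051 -0.015]
0 [3.067 0.051 1.985]
68.13388864950717
```

Request:
jog_arm(commands=[0.77,0.012,0,0,0,0,85,0.77,0.013,0,0,0,0,85,0.77,0.013,0,0,0,0,85,0.76,0.013,0,0,0,0,85,0,0,0.5,0,0,0,85,0,0,0,0,0,0,85])

```text
t: 16.65
tool_pos: [0.4366, -0.1923, 0.1498]
tool_rot: [0.466, 2.42, -0.168]
contact_force: [-0.1, 0.2, -0.2]
opening: 0.0849
grip_force: 0.0
```

```bash
python3 - <<'E'
from h import *
o,R=state()
a=np.array([.487,-.2126,.080]); 
print((R.T@(a-o["tool_pos"])/.06).round(3))
im=eyes.get_image("wrist"); cv2.imwrite("pics/g.png",cv2.cvtColor(im["image"],cv2.COLOR_RGB2BGR))
E
```

```text
t 16.65 pos [ 0.4366 -0.1923  0.1498] x [-0.719  0.287 -0.632] y [ 0.372  0.928 -0.001] z [ 0.587 -0.236 -0.775] q [-0.68 -0.79  2.48  0.27  0.8  -2.  ] open 0.0849 grip 0.0 F [-0.1  0.2 -0.2]
[0.034 0.    1.475]
```

View pics/g.png

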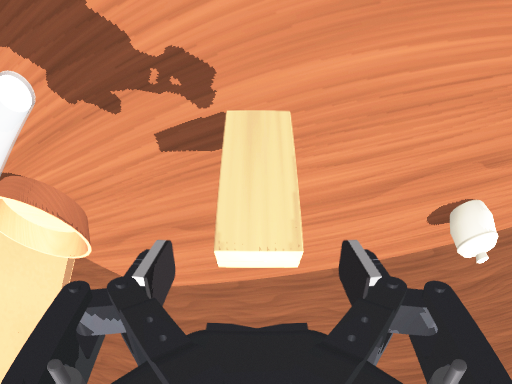

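The view shows the plain face towards the camera, with the board's top end at (258,258) centred between the pads. I'll advance and grip.

Request:
jog_arm(commands=[0.034,0,0.5,0,0,0,85,0,0,0.5,0,0,0,85,0,0,0.3,0,0,0,85,0,0,0.175,0,0,0,85,0,0,0,0,0,0,70,0,0,0,0,0,0,45,0,0,0,0,0,0,45,0,0,0,0,0,0,45,0,0,0,0,0,0,45,0,0,0,0,0,0,45], newtons=80)

```text
t: 17.95
tool_pos: [0.4889, -0.2142, 0.0837]
tool_rot: [0.465, 2.414, -0.171]
contact_force: [-0.5, 1.5, 4.9]
opening: 0.0592
grip_force: 85.6
```

```bash
python3 - <<'E'
from h import *
o,R=state()
print((R.T@np.array([0,0,.01])/.06).round(3))
E
```

```text
t 17.95 pos [ 0.4889 -0.2142  0.0837] x [-0.716  0.285 -0.638] y [ 0.372  0.928 -0.003] z [ 0.591 -0.239 -0.77 ] q [-0.64 -0.42  2.4   0.33  0.51 -2.06] open 0.0592 grip 85.6 F [-0.5  1.5  4.9]
[-0.106 -0.    -0.128]
```

Request:
jog_arm(commands=[-0.1,0,-0.13,0,0,0,45,-0.21,0,-0.256,0,0,0,45,-0.21,0,-0.256,0,0,0,45,-0.21,0,-0.256,0,0,0,45,0,0,0,0,0.982,0,45,0,0,0,0,0.982,0,45,0,0,0,0,0.982,0,45,0,0,0,0,0.982,0,45,0,0,0,0,0.982,0,45,0,0,0,0,0.982,0,45,0,0,0,0,0.982,0,45,0,0,0,0,0.982,0,45,0,0,0,0,0.982,0,45,0,0,0,0,0.982,0,45,0,0,0,0,0.982,0,45,0,0,0,0,0.982,0,45,0,0,0,0,0.982,0,45,0,0,0,0,0.982,0,45,0,0,0,0,0.982,0,45,0,0,0,0,0.982,0,45])

```text
t: 20.45
tool_pos: [0.4879, -0.2137, 0.152]
tool_rot: [-0.431, -2.223, -0.2]
contact_force: [0.7, 0.0, -1.1]
opening: 0.0593
grip_force: 85.6
```

Request:
jog_arm(commands=[0,0,0,0,0,0,45,0,0,0,0,0,0,45])

```text
t: 20.7
tool_pos: [0.4879, -0.2136, 0.1522]
tool_rot: [-0.432, -2.227, -0.199]
contact_force: [-0.1, 0.2, -1.9]
opening: 0.0588
grip_force: 85.7
```

```bash
python3 - <<'E'
from h import *
o,R=state()
print((R.T@np.array([0,0,-.01])/.06).round(3))
for c in("side","scene"):
    im=eyes.get_image(c)
    P=pts(im,np.ones((384,512),bool)); img=im["image"].reshape(-1,3)
    u=np.array([.926,-.376]); C=np.array([.489,-.214])
    Z=im["z_map"].reshape(-1)>0; col=img[Z].astype(int)
    s=(P[:,:2]-C)@u; t=(P[:,:2]-C)@np.array([.376,.926])
    m=(P[:,2]>.05)&(P[:,2]<.25)&(s>-.13)&(s<.09)&(abs(t)<.034)&(col[:,0]-col[:,2]>30)&(col.sum(1)>330); 
    print(c,m.sum(),np.percentile(s[m],[1,99]),np.percentile(P[m,2],[1,50,99]))
    top=m&(P[:,2]>np.percentile(P[m,2],50))
    print(np.polyfit(s[top],P[top,2],1))
    if c=="side": cv2.imwrite("pics/h.png",cv2.cvtColor(im["image"][100:340,150:470],cv2.COLOR_RGB2BGR))
E
```

```text
t 20.7 pos [ 0.4879 -0.2136  0.1522] x [-0.59   0.239  0.771] y [ 0.372  0.928 -0.003] z [-0.716  0.285 -0.637] q [-0.5   0.48  1.42 -0.11  2.12 -1.7 ] open 0.0588 grip 85.7 F [-0.1  0.2 -1.9]
[-0.129  0.     0.106]
side 482 [-0.08449751  0.05380831] [0.14425148 0.16315163 0.1746062 ]
[0.0436268  0.17133965]
scene 153 [-0.07906374  0.01451538] [0.16988012 0.17333065 0.17700878]
[0.00062784 0.17448011]
```

View pics/h.png

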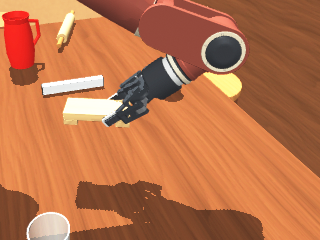

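The board is level with its plain face up at z≈0.174, around (95,110) in the crop. I'll lower it.

Request:
jog_arm(commands=[-0.2,0,0.165,0,0,0,45,-0.42,0,0.345,0,0,0,45,-0.42,0,0.345,0,0,0,45,-0.42,0,0.345,0,0,0,45,-0.2,0,0.165,0,0,0,45,-0.06,0,0.05,0,0,0,45,-0.026,0,0.021,0,0,0,45,0,0,0,0,0,0,45])

```text
t: 21.8
tool_pos: [0.4887, -0.2143, 0.0175]
tool_rot: [-0.432, -2.228, -0.199]
contact_force: [-0.7, 0.2, -0.9]
opening: 0.059
grip_force: 85.6
```

Request:
jog_arm(commands=[-0.013,0,0.011,0,0,0,45,-0.013,0,0.011,0,0,0,45,-0.013,0,0.011,0,0,0,45,0,0,0,0,0,0,45])

```text
t: 22.3
tool_pos: [0.4878, -0.2138, 0.0133]
tool_rot: [-0.431, -2.226, -0.2]
contact_force: [0.5, 0.8, -2.6]
opening: 0.0588
grip_force: 85.6
```

Request:
jog_arm(commands=[-0.013,0,0.011,0,0,0,45,-0.013,0,0.011,0,0,0,45,-0.013,0,0.011,0,0,0,45,0,0,0,0,0,0,45])

```text
t: 22.8
tool_pos: [0.4878, -0.2138, 0.0102]
tool_rot: [-0.431, -2.226, -0.2]
contact_force: [-0.1, 0.7, -0.7]
opening: 0.0594
grip_force: 85.6
```

Request:
jog_arm(commands=[-0.013,0,0.011,0,0,0,45,-0.01,0,0.008,0,0,0,45,0,0,0,0,0,0,45])

```text
t: 23.18
tool_pos: [0.4878, -0.2138, 0.0085]
tool_rot: [-0.431, -2.226, -0.2]
contact_force: [-0.0, -0.2, -0.2]
opening: 0.0588
grip_force: 85.6
```

Request:
jog_arm(commands=[-0.007,0,0.006,0,0,0,45,-0.007,0,0.006,0,0,0,45,0,0,0,0,0,0,45])

```text
t: 23.55
tool_pos: [0.4879, -0.2139, 0.0082]
tool_rot: [-0.431, -2.226, -0.2]
contact_force: [-2.5, 0.2, 3.5]
opening: 0.0589
grip_force: 85.9
```

Contact. I'll release it gently and back off.

Request:
jog_arm(commands=[0,0,0,0,0,0,64,0,0,0,0,0,0,72,0,0,0,0,0,0,85,0,0,0,0,0,0,85,0,0,-0.4,0,0,0,85,0,0,-0.8,0,0,0,85,0,0,-0.8,0,0,0,85,0,0,-0.8,0,0,0,85,0,0,-0.8,0,0,0,85,0,0,0,0,-0.98,0,85,0,0,0,0,-0.98,0,85,0,0,0,0,-0.98,0,85,0,0,0,0,-0.98,0,85,0,0,0,0,-0.98,0,85,0,0,0,0,-0.98,0,85,0,0,0,0,-0.98,0,85,0,0,0,0,-0.98,0,85,0,0,0,0,-0.9,0,85,0,0,0,0,0,0,85])

```text
t: 25.92
tool_pos: [0.6417, -0.2751, 0.145]
tool_rot: [-0.594, -3.076, 0.001]
contact_force: [-0.0, 0.0, 0.4]
opening: 0.0853
grip_force: 0.0
```

```bash
cat > look.py <<'E'
from h import *
o,R=state(); print("tool y deg",np.degrees(np.arctan2(R[1,1],R[0,1])).round(2))
for c,f in (("wrist",wpts),("side",pts),("scene",pts)):
    im=eyes.get_image(c)
    for n in ("board","straightedge"):
        for d in nets.silhouettes(c,n)[:1]:
            p=f(im,d["mask"]); print(c,n,round(d["p"],2),d["bbox"]); print("  ",rect(p,.010,.022)); print("  ",rect(p,.025,.04))
E
python3 look.py
```

```text
t 25.93 pos [ 0.6417 -0.2751  0.145 ] x [-0.928  0.372  0.009] y [ 0.372  0.928 -0.002] z [-0.009  0.001 -1.   ] q [-0.51  0.29  1.5  -0.    1.37 -1.7 ] open 0.0853 grip 0.0 F [-0.   0.   0.4]
tool y deg 68.15
wrist board 0.83 [220.7, 1.4, 292.5, 72.9]
   (118, 'zmed', 0.0165, 'c', [539.3, -236.3], 'size', [58.5, 1.0], 'longdir', 67.37)
   (4607, 'zmed', 0.03, 'c', [511.1, -224.6], 'size', [62.4, 60.2], 'longdir', -22.65)
side board 0.8 [218.4, 248.3, 278.1, 277.2]
   (209, 'zmed', 0.017, 'c', [466.5, -236.2], 'size', [140.2, 25.0], 'longdir', -14.24)
   (1097, 'zmed', 0.0292, 'c', [475.9, -208.3], 'size', [139.3, 62.4], 'longdir', -23.31)
side straightedge 0.9 [191.4, 175.7, 253.6, 196.2]
   (199, 'zmed', 0.0157, 'c', [498.3, 144.5], 'size', [198.4, 9.9], 'longdir', -0.57)
   (265, 'zmed', 0.0291, 'c', [499.9, 155.0], 'size', [198.0, 28.4], 'longdir', -2.49)
scene board 0.7 [175.5, 221.1, 187.2, 246.0]
   None
   (197, 'zmed', 0.0283, 'c', [470.1, -224.0], 'size', [77.6, 28.2], 'longdir', -22.8)
scene straightedge 0.66 [252.5, 145.6, 305.3, 178.4]
   (132, 'zmed', 0.0162, 'c', [501.1, 141.5], 'size', [201.0, 16.2], 'longdir', 1.52)
   (320, 'zmed', 0.0284, 'c', [502.0, 149.5], 'size', [199.3, 24.0], 'longdir', -1.86)
```

The board lies flipped: centre (0.476,-0.2095), direction -22.7°, top face at 30 mm. Next is the straightedge at (0.498,0.1505), direction -2.1°.

Request:
jog_arm(commands=[0,0,-0.8,0,0,0,85,0.608,0.711,0,0,0,0,85,0.608,0.711,0,0,0,0,85,0.608,0.711,0,0,0,0,85,0.608,0.711,0,0,0,0,85,0.608,0.711,0,0,0,0,85,0.608,0.711,0,0,0,0,85,0.608,0.711,0,0,0,0,85,0.608,0.711,0,0,0,0,85,0,0,0,0,0.02,-0.86,85,0,0,0,0,0.03,-0.86,85,0,0,0,0,0.03,-0.86,85,0,0,0,0,0,-0.87,85,0,0,0,0,0,0,85])

```text
t: 28.12
tool_pos: [0.4993, 0.1498, 0.1943]
tool_rot: [-0.058, -3.125, -0.004]
contact_force: [-0.6, -0.3, -0.7]
opening: 0.0849
grip_force: 0.0
```

```bash
python3 look.py
```

```text
t 28.12 pos [0.4993 0.1498 0.1943] x [-0.999  0.037  0.016] y [0.037 0.999 0.002] z [-0.016  0.003 -1.   ] q [ 0.15 -0.16  1.88  0.    1.44 -1.39] open 0.0849 grip 0.0 F [-0.6 -0.3 -0.7]
tool y deg 87.86
wrist board 0.82 [0.0, 120.2, 36.6, 223.8]
   (466, 'zmed', 0.017, 'c', [474.7, -181.3], 'size', [150.2, 54.8], 'longdir', -0.32)
   (1853, 'zmed', 0.0303, 'c', [477.4, -202.7], 'size', [141.5, 49.7], 'longdir', -21.84)
wrist straightedge 0.89 [249.8, 80.4, 269.1, 259.2]
   None
   (3219, 'zmed', 0.0302, 'c', [497.4, 151.8], 'size', [198.7, 20.0], 'longdir', -1.72)
side board 0.72 [216.8, 246.5, 279.5, 278.6]
   (208, 'zmed', 0.0169, 'c', [466.8, -235.3], 'size', [139.9, 22.5], 'longdir', -14.38)
   (1095, 'zmed', 0.0291, 'c', [475.6, -208.1], 'size', [139.9, 62.4], 'longdir', -22.94)
side straightedge 0.61 [192.2, 176.3, 253.5, 198.2]
   (201, 'zmed', 0.0162, 'c', [497.6, 143.2], 'size', [197.7, 10.6], 'longdir', -2.37)
   (270, 'zmed', 0.0291, 'c', [499.4, 153.2], 'size', [198.7, 27.2], 'longdir', -2.34)
scene board 0.66 [173.4, 211.6, 210.5, 259.6]
   (59, 'zmed', 0.0168, 'c', [484.5, -238.6], 'size', [141.1, 50.5], 'longdir', 1.73)
   (928, 'zmed', 0.0284, 'c', [478.8, -210.6], 'size', [141.0, 59.8], 'longdir', -22.92)
scene straightedge 0.92 [252.8, 142.7, 303.3, 181.5]
   (140, 'zmed', 0.0154, 'c', [501.1, 141.8], 'size', [202.1, 19.2], 'longdir', 2.75)
   (326, 'zmed', 0.0284, 'c', [501.6, 150.6], 'size', [199.7, 24.1], 'longdir', -1.67)
```

Request:
jog_arm(commands=[0.03,0.03,0,0,-0.16,0,85,0,0,0.8,0,0,0,85,0,0,0.8,0,0,0,85,0,0,0.8,0,0,0,85,0,0,0.5,0,0,0,70,0,0,0.2,0,0,0,50,0,0,0,0,0,0,10,0,0,0,0,0,0,10,0,0,0,0,0,0,10,0,0,0,0,0,0,10,0,0,0,0,0,0,10,0,0,0,0,0,0,10], newtons=60)

```text
t: 30.08
tool_pos: [0.499, 0.1522, 0.01]
tool_rot: [0.057, 3.138, 0.004]
contact_force: [-1.2, -0.5, 7.1]
opening: 0.0188
grip_force: 60.9
```

Request:
jog_arm(commands=[0,0,-0.5,0,0,0,10,0,0,-0.6,0,0,0,10,-0.033,-0.615,0,0,0,0,10,-0.033,-0.615,0,0,0,0,10,-0.033,-0.615,0,0,0,0,10,-0.033,-0.615,0,0,0,0,10,-0.033,-0.615,0,0,0,0,10,-0.033,-0.615,0,0,0,0,10,-0.033,-0.615,0,0,0,0,10,-0.033,-0.615,0,0,0,0,10,0,0,0,0,0,0.9,10,0,0,0,0,0,0.9,10,0,0,0,0,0,0.9,10,0,0,0,0,0,0.9,10,0,0,0,0,0,0,10])

```text
t: 31.95
tool_pos: [0.5021, -0.1435, 0.0731]
tool_rot: [-0.617, -3.079, -0.003]
contact_force: [0.2, -0.7, -2.6]
opening: 0.0188
grip_force: 59.8
```

```bash
python3 look.py
```

```text
t 31.95 pos [ 0.5021 -0.1435  0.0731] x [-0.923  0.385  0.002] y [0.385 0.923 0.002] z [-0.001  0.002 -1.   ] q [-0.42 -0.04  1.98  0.    1.2  -1.6 ] open 0.0188 grip 59.8 F [ 0.2 -0.7 -2.6]
tool y deg 67.35
wrist board 0.76 [111.7, 112.0, 206.6, 283.8]
   (441, 'zmed', 0.0176, 'c', [467.3, -176.3], 'size', [118.9, 36.1], 'longdir', -4.17)
   (12800, 'zmed', 0.0302, 'c', [469.1, -206.7], 'size', [128.0, 60.7], 'longdir', -23.08)
wrist straightedge 0.8 [229.9, 41.7, 282.6, 329.5]
   None
   None
side board 0.58 [218.8, 245.2, 277.5, 276.8]
   (192, 'zmed', 0.0166, 'c', [464.5, -234.5], 'size', [137.2, 4.8], 'longdir', -22.9)
   (1093, 'zmed', 0.0291, 'c', [475.9, -207.7], 'size', [137.7, 63.0], 'longdir', -22.92)
side straightedge 0.75 [208.2, 212.3, 289.3, 233.1]
   None
   None
scene board 0.57 [176.1, 209.8, 209.7, 261.6]
   (53, 'zmed', 0.0163, 'c', [498.0, -227.1], 'size', [103.4, 56.1], 'longdir', -13.53)
   (887, 'zmed', 0.0285, 'c', [479.6, -210.7], 'size', [141.9, 59.9], 'longdir', -23.19)
scene straightedge 0.92 [206.6, 203.8, 229.6, 241.4]
   None
   None
```

Request:
jog_arm(commands=[0,0,0.5,0,0,0,10,0,0,0.4,0,0,0,10,0,0,0.08,0,0,0,10,0,0,0.03,0,0,0,10,0,0,0.02,0,0,0,10,0,0,0,0,0,0,10])

```text
t: 33.15
tool_pos: [0.5033, -0.1439, 0.0128]
tool_rot: [0.618, 3.079, 0.003]
contact_force: [0.7, -0.9, -1.4]
opening: 0.0187
grip_force: 59.8
```

Request:
jog_arm(commands=[0,0,0.017,0,0,0,10,0,0,0.017,0,0,0,10,0,0,0.017,0,0,0,10,0,0,0,0,0,0,10])

```text
t: 33.65
tool_pos: [0.5029, -0.1437, 0.01]
tool_rot: [-0.618, -3.079, -0.003]
contact_force: [-4.7, 2.1, 7.0]
opening: 0.0189
grip_force: 61.0
```

Request:
jog_arm(commands=[0,0,0,0,0,0,28,0,0,0,0,0,0,36,0,0,0,0,0,0,36,0,0,-0.4,0,0,0,36,0,0,-0.8,0,0,0,36,0,0.42,0,0,0,0,0,0,0.42,0,0,0,0,0,0,0,0,0,0,0,0,0,0,0,0,0,0,0])

```text
t: 34.78
tool_pos: [0.5218, -0.0975, 0.0806]
tool_rot: [-0.618, -3.079, -0.003]
contact_force: [0.1, -0.0, 0.3]
opening: -0.0001
grip_force: 0.0
```

```bash
python3 look.py
```

```text
t 34.77 pos [ 0.5218 -0.0975  0.0806] x [-0.923  0.386  0.001] y [0.386 0.923 0.001] z [-0.     0.002 -1.   ] q [-0.33 -0.03  1.96  0.    1.21 -1.5 ] open -0.0001 grip 0.0 F [ 0.1 -0.   0.3]
tool y deg 67.3
wrist board 0.86 [61.5, 116.8, 158.3, 289.4]
   (842, 'zmed', 0.0173, 'c', [476.1, -181.2], 'size', [148.9, 51.0], 'longdir', -1.84)
   (11036, 'zmed', 0.0302, 'c', [475.0, -209.0], 'size', [140.3, 61.5], 'longdir', -22.94)
wrist straightedge 0.62 [165.7, 66.2, 216.4, 280.5]
   (641, 'zmed', 0.0162, 'c', [490.0, -128.8], 'size', [167.0, 1.2], 'longdir', -22.64)
   (5980, 'zmed', 0.0302, 'c', [481.6, -136.1], 'size', [157.5, 21.0], 'longdir', -22.57)
side board 0.91 [218.1, 247.3, 277.3, 278.0]
   (200, 'zmed', 0.0167, 'c', [466.4, -235.2], 'size', [139.7, 21.2], 'longdir', -15.47)
   (1110, 'zmed', 0.0291, 'c', [475.9, -207.4], 'size', [140.1, 63.3], 'longdir', -23.33)
side straightedge 0.88 [210.2, 231.8, 291.9, 250.4]
   (295, 'zmed', 0.016, 'c', [498.3, -151.4], 'size', [197.6, 6.2], 'longdir', -22.61)
   (513, 'zmed', 0.029, 'c', [496.9, -157.4], 'size', [199.3, 55.3], 'longdir', -22.34)
scene board 0.71 [173.9, 208.4, 210.1, 260.5]
   (61, 'zmed', 0.0156, 'c', [487.5, -240.5], 'size', [133.9, 52.2], 'longdir', 2.88)
   (930, 'zmed', 0.0285, 'c', [478.1, -210.2], 'size', [142.0, 59.9], 'longdir', -22.88)
scene straightedge 0.67 [196.8, 192.7, 232.8, 254.3]
   (58, 'zmed', 0.0164, 'c', [502.6, -154.8], 'size', [200.2, 18.3], 'longdir', -17.19)
   (418, 'zmed', 0.0282, 'c', [504.4, -145.6], 'size', [200.2, 20.4], 'longdir', -22.92)
```

Request:
jog_arm(commands=[0,0,0.5,0,0,0,0,0,0,0.5,0,0,0,0,0,0,0.13,0,0,0,0,0,-0.2,0,0,0,0,0,0,-0.2,0,0,0,0,0,0,-0.15,0,0,0,0,0,0,-0.15,0,0,0,0,0,0,0,0,0,0,0,0])

```text
t: 36.22
tool_pos: [0.5076, -0.1364, 0.016]
tool_rot: [0.62, 3.076, 0.006]
contact_force: [0.3, 6.3, 11.7]
opening: 0.0002
grip_force: 5.3
```

```bash
cat > gap.py <<'E'
from h import *
o,R=state()
a=np.radians(-22.9); u=np.array([np.cos(a),np.sin(a)]); n=np.array([-u[1],u[0]]); C=np.array([.475,-.209])
print("tcp u,n",((o["tool_pos"][:2]-C)@np.c_[u,n]).round(4))
for c,f in (("wrist",wpts),("side",pts),("scene",pts)):
    im=eyes.get_image(c)
    for nm in ("board","straightedge"):
        for d in nets.silhouettes(c,nm)[:1]:
            p=f(im,d["mask"]); q=p[(p[:,2]>.0265)&(p[:,2]<.034)]; uv=(q[:,:2]-C)@np.c_[u,n]*1000
            ok=abs(uv[:,0])<65; uv=uv[ok]
            if len(uv)<30: continue
            e=[]
            for s in (-45,-15,15,45):
                w=uv[abs(uv[:,0]-s)<12,1]
                e.append(np.percentile(w,[2,98]).round(1).tolist() if len(w)>8 else None)
            print(c,nm,round(d["p"],2),"n-extent at u=-45,-15,15,45:",e)
E
python3 gap.py
```

```text
t 36.23 pos [ 0.5076 -0.1364  0.016 ] x [-0.922  0.387 -0.002] y [0.387 0.922 0.004] z [ 0.004  0.003 -1.   ] q [-0.41  0.06  2.    0.    1.08 -1.58] open 0.0002 grip 5.3 F [ 0.3  6.3 11.7]
tcp u,n [0.0018 0.0796]
wrist board 0.55 n-extent at u=-45,-15,15,45: [[-27.8, 29.5], [-28.1, 29.4], [-28.1, 29.1], [-29.6, 29.6]]
wrist straightedge 0.68 n-extent at u=-45,-15,15,45: [[44.8, 63.9], [44.9, 63.9], [45.0, 61.9], None]
side board 0.65 n-extent at u=-45,-15,15,45: [[-28.4, 28.2], [-28.1, 30.3], [-28.8, 29.9], [-27.6, 28.7]]
side straightedge 0.67 n-extent at u=-45,-15,15,45: [[48.4, 61.4], [48.0, 59.7], [47.4, 60.1], [48.5, 60.6]]
scene board 0.78 n-extent at u=-45,-15,15,45: [[-28.8, 25.8], [-28.1, 28.6], [-27.5, 28.0], [-28.5, 28.6]]
scene straightedge 0.96 n-extent at u=-45,-15,15,45: [None, None, [47.5, 64.9], [47.7, 63.9]]
```

The finger pushes squarely with about 15 mm of gap left, but it drags on the table. I'll raise 6 mm and push 13 mm on.

Request:
jog_arm(commands=[0,0.02,-0.12,0,0,0,0,0,0,0,0,0,0,0,0,-0.06,0,0,0,0,0,0,-0.06,0,0,0,0,0,0,-0.06,0,0,0,0,0,0,-0.05,0,0,0,0,0,0,0,0,0,0,0,0])

```text
t: 37.55
tool_pos: [0.5009, -0.1477, 0.0202]
tool_rot: [-0.619, -3.08, -0.003]
contact_force: [-0.5, 0.5, 0.1]
opening: -0.0002
grip_force: 0.0
```

```bash
python3 gap.py
```

```text
t 37.55 pos [ 0.5009 -0.1477  0.0202] x [-0.922  0.386  0.001] y [0.386 0.922 0.002] z [ 0.     0.002 -1.   ] q [-0.43  0.04  2.    0.    1.1  -1.61] open -0.0002 grip 0.0 F [-0.5  0.5  0.1]
tcp u,n [0.     0.0665]
wrist board 0.78 n-extent at u=-45,-15,15,45: [[-28.3, 29.2], [-28.3, 29.3], [-28.7, 27.8], [-29.4, 18.7]]
side board 0.96 n-extent at u=-45,-15,15,45: [[-28.3, 28.9], [-27.9, 29.4], [-28.2, 29.8], [-28.8, 28.6]]
```

Request:
jog_arm(commands=[0,-0.015,0,0,0,0,0,0,-0.015,0,0,0,0,0,0,-0.015,0,0,0,0,0,0,-0.01,0,0,0,0,0,0,0,0,0,0,0,0])

```text
t: 38.62
tool_pos: [0.4997, -0.1506, 0.0202]
tool_rot: [-0.619, -3.08, -0.003]
contact_force: [-0.8, -0.0, 0.9]
opening: 0.0001
grip_force: 0.0
```

```bash
python3 gap.py; python3 - <<'E'
from h import *
im=eyes.get_image("wrist")["image"]
cv2.imwrite("pics/i.png",cv2.cvtColor(cv2.resize(im[60:384,110:310],None,fx=1.8,fy=1.8),cv2.COLOR_RGB2BGR))
E
```

```text
t 38.62 pos [ 0.4997 -0.1506  0.0202] x [-0.922  0.386  0.001] y [0.386 0.922 0.002] z [ 0.     0.002 -1.   ] q [-0.44  0.04  2.    0.    1.1  -1.61] open 0.0001 grip 0.0 F [-0.8 -0.   0.9]
tcp u,n [0.0001 0.0634]
wrist board 0.98 n-extent at u=-45,-15,15,45: [[-28.3, 29.0], [-28.5, 29.1], [-28.8, 27.7], [-29.6, 15.7]]
side board 0.59 n-extent at u=-45,-15,15,45: [[-28.8, 26.2], [-28.2, 30.5], [-28.3, 30.7], [-27.5, 28.6]]
scene board 0.78 n-extent at u=-45,-15,15,45: [[-28.8, 9.6], [-28.8, 24.2], [-28.0, 26.2], [-28.3, 28.4]]
```

View pics/i.png

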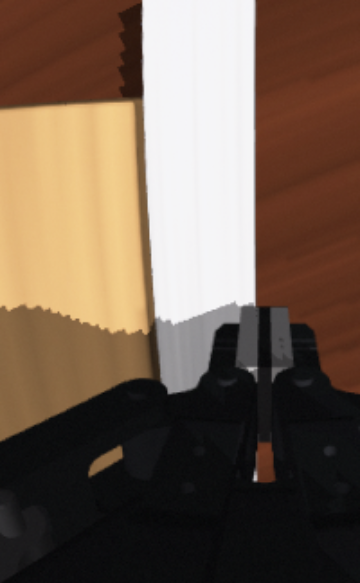

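It looks nearly flush: a thin dark line at column 145–155 might be a sliver of gap. I'll push 2 mm more, then retreat and measure unobstructed.

Request:
jog_arm(commands=[0,-0.012,0,0,0,0,0,0,-0.012,0,0,0,0,0,0,-0.01,0,0,0,0,0,0,0,0,0,0,0,0,0,0,0,0,0,0,0,0,0.1,0,0,0,0,0,0,0.5,0,0,0,0,0,0,0.3,-0.8,0,0,0,0,0,0,-0.9,0,0,0,0,0,0,-0.9,0,0,0,0,0,0,0,0,0,0,0])

```text
t: 40.5
tool_pos: [0.5233, -0.1036, 0.1828]
tool_rot: [0.615, 3.069, 0.001]
contact_force: [-0.5, -0.8, 0.1]
opening: 0.0
grip_force: 0.0
```

```bash
python3 gap.py; python3 - <<'E'
from h import *
im=eyes.get_image("wrist"); 
for nm in("board","straightedge"):
    d=nets.silhouettes("wrist",nm)[0]; print(nm,d["p"],d["bbox"]); print(rect(wpts(im,d["mask"]),.0265,.035))
b=[int(x) for x in nets.silhouettes("wrist","board")[0]["bbox"]]
c=im["image"][max(b[1]-30,0):b[3]+30,max(b[0]-10,0):b[2]+50]
print(c.shape); k=min(580/c.shape[0],780/c.shape[1]); cv2.imwrite("pics/j.png",cv2.cvtColor(cv2.resize(c,None,fx=k,fy=k,interpolation=cv2.INTER_NEAREST),cv2.COLOR_RGB2BGR))
E
```

```text
t 40.5 pos [ 0.5233 -0.1036  0.1828] x [-0.923  0.385 -0.011] y [0.385 0.923 0.003] z [ 0.011 -0.002 -1.   ] q [-0.34 -0.14  1.88  0.    1.39 -1.51] open 0.0 grip 0.0 F [-0.5 -0.8  0.1]
tcp u,n [0.0035 0.1159]
wrist board 0.77 n-extent at u=-45,-15,15,45: [[-28.4, 29.1], [-28.4, 29.0], [-28.6, 29.2], [-28.4, 29.3]]
board 0.65 [119.0, 112.0, 181.2, 243.3]
(6676, 'zmed', 0.0302, 'c', [474.3, -209.2], 'size', [139.7, 61.0], 'longdir', -23.08)
straightedge 0.82 [174.9, 79.5, 213.0, 259.1]
None
(191, 122, 3)
```

View pics/j.png

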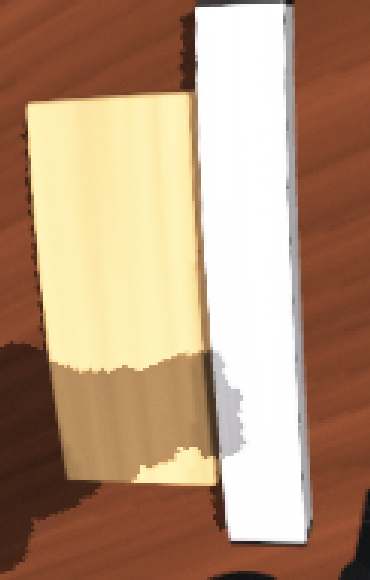

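```bash
python3 - <<'E'
from h import *
a=np.radians(-23); u=np.array([np.cos(a),np.sin(a)]); n=np.array([-u[1],u[0]]); C=np.array([.475,-.209])
for c,f in (("wrist",wpts),("side",pts),("scene",pts)):
    im=eyes.get_image(c); m=np.ones((384,512),bool); p=f(im,m)
    uv=(p[:,:2]-C)@np.c_[u,n]*1000; z=p[:,2]*1000
    for s in (-85,-50,0,50,85):
        w=(abs(uv[:,0]-s)<6)&(uv[:,1]>20)&(uv[:,1]<62)
        q=np.c_[uv[w,1],z[w]]; q=q[np.argsort(q[:,0])]
        print(c,s,[(k,int(np.sum((q[:,0]//3*3)==k)),np.median(q[(q[:,0]//3*3)==k,1]).round(1)) for k in range(21,63,3) if np.any((q[:,0]//3*3)==k)])
E
```

```text
wrist -85 [(21, 27, np.float64(0.3)), (27, 7, np.float64(19.5)), (30, 31, np.float64(20.3)), (33, 36, np.float64(20.1)), (36, 36, np.float64(20.3)), (39, 33, np.float64(20.2)), (42, 36, np.float64(19.9)), (45, 32, np.float64(20.0)), (48, 29, np.float64(20.2)), (51, 30, np.float64(20.3)), (54, 36, np.float64(19.9)), (57, 71, np.float64(17.0)), (60, 20, np.float64(0.1))]
wrist -50 [(21, 33, np.float64(30.3)), (24, 32, np.float64(30.1)), (27, 59, np.float64(28.5)), (30, 38, np.float64(20.2)), (33, 35, np.float64(20.0)), (36, 36, np.float64(20.1)), (39, 31, np.float64(20.0)), (42, 33, np.float64(20.1)), (45, 33, np.float64(20.1)), (48, 36, np.float64(20.1)), (51, 36, np.float64(19.9)), (54, 33, np.float64(20.1)), (57, 68, np.float64(14.1)), (60, 22, np.float64(0.1))]
wrist 0 [(21, 28, np.float64(30.5)), (24, 35, np.float64(30.5)), (27, 57, np.float64(27.9)), (30, 29, np.float64(20.3)), (33, 31, np.float64(20.4)), (36, 28, np.float64(20.2)), (39, 28, np.float64(20.4)), (42, 31, np.float64(20.6)), (45, 33, np.float64(20.4)), (48, 32, np.float64(20.3)), (51, 29, np.float64(20.6)), (54, 77, 
[... 3865 characters left out ...]
oat64(27.2)), (27, 4, np.float64(30.0)), (30, 2, np.float64(21.2)), (33, 5, np.float64(18.7)), (36, 3, np.float64(20.5)), (39, 5, np.float64(18.0)), (42, 4, np.float64(18.0)), (45, 5, np.float64(18.4)), (48, 4, np.float64(17.7)), (51, 3, np.float64(17.9)), (54, 4, np.float64(18.7)), (57, 5, np.float64(18.8)), (60, 12, np.float64(454.1))]
scene 85 [(21, 6, np.float64(-0.2)), (24, 4, np.float64(-2.6)), (27, 6, np.float64(-0.3)), (30, 5, np.float64(19.0)), (33, 5, np.float64(17.3)), (36, 3, np.float64(19.1)), (39, 5, np.float64(17.5)), (42, 4, np.float64(18.6)), (45, 6, np.float64(18.8)), (48, 5, np.float64(19.6)), (51, 4, np.float64(19.9)), (54, 3, np.float64(18.4)), (57, 6, np.float64(20.1))]
```

The depth profile shows the straightedge has tipped onto its wide side: it is now 30 wide (n = 30–60 mm) and only 20 high, because I pushed too high. To stand it up again I'll:

1. Grip its overhanging end.
2. Turn it crosswise.
3. Roll it upright, with the tool pointing inward, onto the board's top, where the lower finger has room.
4. Regrasp it from above.

Request:
jog_arm(commands=[0.77,-0.586,0,0,0.11,0,60,0.76,-0.586,0,0,0,0,60,0,0,0.6,0,0,0,60,0,0,0.7,0,0,0,60,0,0,0.7,0,0,0,60,0,0,0.5,0,0,0,60,0,0,0,0,0,0,60])

```text
t: 42.18
tool_pos: [0.4043, -0.1303, 0.0244]
tool_rot: [-0.615, -3.064, -0.009]
contact_force: [0.5, 0.1, 0.3]
opening: 0.0599
grip_force: 0.0
```

```bash
python3 gap.py | head -2
```

```text
t 42.17 pos [ 0.4043 -0.1303  0.0244] x [-0.922  0.386  0.018] y [0.386 0.922 0.002] z [-0.015  0.009 -1.   ] q [-0.49 -0.2   2.22  0.    1.14 -1.66] open 0.0599 grip 0.0 F [0.5 0.1 0.3]
tcp u,n [-0.0958  0.045 ]
```

Request:
jog_arm(commands=[-0.13,0,0,0,-0.17,0,60,0,0,0.19,0,0,0,50,0,0,0,0,0,0,20,0,0,0,0,0,0,20,0,0,0,0,0,0,20,0,0,0,0,0,0,20], newtons=100)

```text
t: 43.38
tool_pos: [0.4135, -0.1343, 0.015]
tool_rot: [0.617, 3.075, 0.001]
contact_force: [-0.5, 0.2, -0.4]
opening: 0.026
grip_force: 98.9
```

```bash
cat > prof.py <<'E'
from h import *
o,R=state()
a=np.radians(-23); u=np.array([np.cos(a),np.sin(a)]); n=np.array([-u[1],u[0]]); C=np.array([.475,-.209])
print("tcp u,n",((o["tool_pos"][:2]-C)@np.c_[u,n]).round(4))
for c,f in (("wrist",wpts),("side",pts),("scene",pts)):
    im=eyes.get_image(c); p=f(im,np.ones((384,512),bool)); uv=(p[:,:2]-C)@np.c_[u,n]*1000; z=p[:,2]*1000
    for s in (-85,-60,-20,20,60,95):
        w=(abs(uv[:,0]-s)<6)&(uv[:,1]>20)&(uv[:,1]<75)&(z<80); k=(uv[w,1]//5*5).astype(int)
        print(c,s,[(b,int(np.median(z[w][k==b]))) for b in range(20,75,5) if (k==b).sum()>1])
E
python3 prof.py
```

```text
t 43.38 pos [ 0.4135 -0.1343  0.015 ] x [-0.922  0.386 -0.005] y [0.386 0.922 0.002] z [ 0.005 -0.    -1.   ] q [-0.49 -0.17  2.21  0.    1.09 -1.66] open 0.026 grip 98.9 F [-0.5  0.2 -0.4]
tcp u,n [-0.0858  0.0447]
wrist -85 [(20, 0), (25, 54), (30, 21), (35, 20), (40, 20), (45, 20), (50, 20), (55, 48), (60, 0), (65, 0), (70, 0)]
wrist -60 [(20, 30), (25, 24), (30, 20), (35, 20), (40, 20), (45, 20), (50, 20), (55, 20)]
wrist -20 [(60, 0), (65, 0)]
wrist 20 []
wrist 60 []
wrist 95 []
side -85 [(20, 26), (25, 5), (30, 3), (55, 32)]
side -60 [(20, 28), (25, 29), (40, 20), (45, 19), (50, 19), (55, 19), (60, 18)]
side -20 [(20, 28), (25, 29), (30, 28), (40, 19), (45, 19), (50, 18), (55, 19), (60, 18)]
side 20 [(20, 29), (25, 29), (30, 29), (40, 19), (45, 19), (50, 19), (55, 19), (60, 18)]
side 60 [(20, 28), (25, 29), (30, 27), (40, 20), (45, 18), (50, 19), (55, 20), (60, 18)]
side 95 [(20, -1), (25, 0), (30, 11), (35, 20), (40, 19), (45, 18), (50, 19), (55, 19), (60, 18)]
scene -85 [(35, 18), (40, 18), (45, 19), (50, 18), (55, 42), (60, -1), (65, -1), (70, 0)]
scene -60 [(20, 28), (25, 27), (30, 18), (35, 17), (40, 18), (45, 19), (50, 18), (55, 19), (60, 0), (65, -1), (70, 0)]
scene -20 [(20, 28), (25, 29), (30, 19), (35, 18), (40, 18), (45, 18), (50, 18), (55, 17), (60, 0), (65, -1), (70, -2)]
scene 20 [(20, 30), (25, 27), (30, 18), (35, 18), (40, 19), (45, 18), (50, 17), (55, 18), (60, 0), (65, -2), (70, -2)]
scene 60 [(20, 28), (25, 28), (30, 18), (35, 18), (40, 18), (45, 18), (50, 18), (55, 19), (60, 7), (65, 0), (70, -1)]
scene 95 [(20, 0), (25, 0), (30, 16), (35, 17), (40, 19), (45, 18), (50, 19), (55, 18), (60, 0), (65, -1), (70, -1)]
```

Request:
jog_arm(commands=[0,0,0,0,0,0,40,0,0,0.1,0,0,0,45,0,0,0.02,0,0,0,20,0,0,0,0,0,0,20,0,0,0,0,0,0,20,0,0,0,0,0,0,20], newtons=80)

```text
t: 44.28
tool_pos: [0.4138, -0.1344, 0.0081]
tool_rot: [0.617, 3.075, 0.001]
contact_force: [-1.0, 1.7, 1.9]
opening: 0.028
grip_force: 80.0
```

Request:
jog_arm(commands=[0,0,-0.5,0,0,0,20,0,0,-0.9,0,0,0,20,-0.96,0.247,-0.6,0,0,0,20,-0.96,0.247,0,0,0,0,20,0,0,0,0,0,0.98,20,0,0,0,0,0,0.98,20,0,0,0,0,0,0.98,20,0,0,0,0,0,0.98,20,0,0,0,0,0,0.98,20,0,0,0,0,0,0.98,20,0,0,0,0,0,0.98,20,0,0,0,0,0,0.98,20,0,0,0,0,0,0.98,20,0,0,0,0,0,0.98,20,0,0,0,0,0,0.98,20,0,0,0,0,0,0.98,20,0,0,0,0,0,0.98,20,0,0,0,0,0,0.98,20,0,0,0,0,0,0.98,20,0,0,0,0,0,0.98,20])

```text
t: 46.78
tool_pos: [0.5243, -0.1503, 0.1238]
tool_rot: [2.614, 1.739, 0.006]
contact_force: [-0.3, 0.1, -2.5]
opening: 0.0276
grip_force: 80.2
```

Request:
jog_arm(commands=[0,0,0,0.95,0,0,20,0,0,0,0.95,0,0,20,0,0,0,0.95,0,0,20,0,0,0,0.95,0,0,20,0,0,0,0.95,0,0,20,0,0,0,0.95,0,0,20,0,0,0,0.95,0,0,20,0,0,0,0.95,0,0,20,0,0,0,0.95,0,0,20,0,0,0,0.95,0,0,20,0,0,0,0.95,0,0,20,0,0,0,0.95,0,0,20,0,0,0,0.95,0,0,20,0,0,0,0.95,0,0,20,0,0,0,0,0,0,20])

```text
t: 48.65
tool_pos: [0.524, -0.1503, 0.1217]
tool_rot: [-1.575, -1.053, 0.82]
contact_force: [0.1, 0.9, -2.3]
opening: 0.0279
grip_force: 80.4
```

```bash
cat > st.py <<'E'
from h import *
import sys
o,R=state()
a=np.radians(-23); u=np.array([np.cos(a),np.sin(a)]); n=np.array([-u[1],u[0]]); C=np.array([.475,-.209])
print("tcp u,n",((o["tool_pos"][:2]-C)@np.c_[u,n]).round(4))
if len(sys.argv)>1:
    tu,tn,tz=map(float,sys.argv[1:4]); T=np.r_[C+tu*u+tn*n,tz]
    print("move units",(R.T@(T-o["tool_pos"])/.06).round(3))
E
python3 st.py .03 .075 .052
```

```text
t 48.65 pos [ 0.524  -0.1503  0.1217] x [0.384 0.924 0.003] y [ 0.224 -0.09  -0.971] z [-0.896  0.373 -0.241] q [-0.41  0.79  1.23 -0.02  2.45 -0.02] open 0.0279 grip 80.4 F [ 0.1  0.9 -2.3]
tcp u,n [0.0222 0.0732]
move units [0.026 1.16  0.154]
```

Request:
jog_arm(commands=[0,0.3,0.075,0,0,0,20,0,0.4,0.1,0,0,0,20,0,0.32,0.08,0,0,0,20,0,0.08,0.02,0,0,0,20,0,0.025,0.006,0,0,0,20,0,0,0,0,0,0,20])

```text
t: 49.4
tool_pos: [0.5254, -0.1508, 0.0561]
tool_rot: [-1.578, -1.055, 0.82]
contact_force: [0.3, 0.3, -2.0]
opening: 0.0276
grip_force: 80.4
```

Request:
jog_arm(commands=[0,0.02,0.005,0,0,0,20,0,0.02,0.005,0,0,0,20,0,0,0,0,0,0,20])

```text
t: 49.78
tool_pos: [0.525, -0.1506, 0.0531]
tool_rot: [-1.577, -1.055, 0.82]
contact_force: [0.5, 1.0, -2.5]
opening: 0.0274
grip_force: 80.4
```

Request:
jog_arm(commands=[0,0.03,0.007,0,0,0,20,0,0.03,0.007,0,0,0,20,0,0.015,0.004,0,0,0,20,0,0,0,0,0,0,20])

```text
t: 50.28
tool_pos: [0.525, -0.1505, 0.0482]
tool_rot: [-1.577, -1.054, 0.82]
contact_force: [0.9, 0.3, -1.8]
opening: 0.028
grip_force: 80.4
```

Request:
jog_arm(commands=[0,0.02,0.005,0,0,0,20,0,0.015,0.004,0,0,0,20,0,0,0,0,0,0,20])

```text
t: 50.65
tool_pos: [0.5251, -0.1506, 0.0467]
tool_rot: [-1.577, -1.054, 0.821]
contact_force: [-0.9, 0.5, 1.1]
opening: 0.0275
grip_force: 80.4
```

Request:
jog_arm(commands=[0,0,0,0,0,0,33,0,0,0,0,0,0,40,0,0,0,0,0,0,48,0,0,0,0,0,0,48,0,0.08,-0.323,0,0,0,48,0,0.12,-0.48,0,0,0,48,0,0.12,-0.48,0,0,0,48,0,0,0,0,0,0,48])

```text
t: 51.65
tool_pos: [0.5993, -0.1816, 0.046]
tool_rot: [-1.579, -1.055, 0.819]
contact_force: [-0.3, -0.5, 0.5]
opening: 0.0478
grip_force: 0.0
```

```bash
python3 - <<'E'
from h import *
o,R=state()
a=np.radians(-23); u=np.array([np.cos(a),np.sin(a)]); n=np.array([-u[1],u[0]]); C=np.array([.475,-.209])
print("tcp u,n",((o["tool_pos"][:2]-C)@np.c_[u,n]).round(4))
for c in ("side","scene"):
    im=eyes.get_image(c); p=pts(im,np.ones((384,512),bool)); uv=(p[:,:2]-C)@np.c_[u,n]*1000; z=p[:,2]*1000
    for zl,zh in((34,46),(46,56),(56,66)):
        w=(z>zl)&(z<zh)&(abs(uv[:,0]-20)<45)&(uv[:,1]<130)&(uv[:,1]>-160)
        if w.sum()>20: print(c,zl,zh,w.sum(),"z",np.median(z[w]).round(1),[np.round(v,1) for v in cv2.minAreaRect(uv[w].astype(np.float32))])
E
```

```text
t 51.65 pos [ 0.5993 -0.1816  0.046 ] x [0.384 0.923 0.002] y [ 0.227 -0.093 -0.969] z [-0.895  0.372 -0.245] q [-0.41  1.06  0.92 -0.02  2.48 -0.02] open 0.0478 grip 0.0 F [-0.3 -0.5  0.5]
tcp u,n [0.1037 0.0738]
side 34 46 61 z 40.3 [array([ 38.2, -22.3]), array([185.3,  19.7]), np.float64(83.2)]
side 46 56 54 z 51.3 [array([ 38.2, -22.5]), array([184.8,  19.5]), np.float64(83.3)]
side 56 66 558 z 59.2 [array([ 28.8, -12.2]), array([204.2,  20.2]), np.float64(89.5)]
scene 34 46 158 z 40.0 [array([ 41.4, -27.1]), array([172.5,   5.7]), np.float64(89.3)]
scene 46 56 165 z 52.1 [array([ 31.5, -28.6]), array([ 24.6, 170.4]), np.float64(0.1)]
scene 56 66 428 z 58.5 [array([ 31.8, -29.2]), array([170.2,  23.3]), np.float64(89.9)]
```

The straightedge stands upright on the board at u≈29 mm, top at 60 mm. Now I'll regrasp its overhanging left end from above, so it can go straight in flush with no finger between.

Request:
jog_arm(commands=[0,-0.73,-0.18,0,0,0,48,0,-0.73,-0.18,0,0,0,48,0,0,0,-0.948,0,0,48,0,0,0,-0.948,0,0,48,0,0,0,-0.948,0,0,48,0,0,0,-0.948,0,0,48,0,0,0,-0.948,0,0,48,0,0,0,-0.948,0,0,48,0,0,0,-0.948,0,0,48,0,0,0,-0.948,0,0,48,0,0,0,-0.948,0,0,48,0,0,0,-0.948,0,0,48,0,0,0,-0.948,0,0,48,0,0,0,-0.948,0,0,48,0,0,0,-0.948,0,0,48,0,0,0,-0.948,0,0,48,0,-0.62,0,0,0,0,48,0,-0.6,0,0,0,0,48,0,0,0,0,0,0,48])

```text
t: 54.12
tool_pos: [0.5271, -0.1513, 0.1349]
tool_rot: [-2.612, -1.744, -0.002]
contact_force: [1.1, -0.2, 0.6]
opening: 0.048
grip_force: 0.0
```

```bash
python3 st.py .029 .0735 .042
```

```text
t 54.12 pos [ 0.5271 -0.1513  0.1349] x [0.383 0.924 0.002] y [ 0.924 -0.383 -0.   ] z [ 0.001  0.002 -1.   ] q [-0.42 -0.05  1.88  0.    1.31 -0.02] open 0.048 grip 0.0 F [ 1.1 -0.2  0.6]
tcp u,n [0.0254 0.0735]
move units [-0.003  0.06   1.549]
```

Request:
jog_arm(commands=[0,0.06,0.6,0,0,0,48,0,0,0.65,0,0,0,48,0,0,0.3,0,0,0,40,0,0,0,0,0,0,12,0,0,0,0,0,0,12,0,0,0,0,0,0,12,0,0,0,0,0,0,12], newtons=100)

```text
t: 55.0
tool_pos: [0.5344, -0.1544, 0.0443]
tool_rot: [2.611, 1.743, 0.006]
contact_force: [0.2, -0.2, -2.4]
opening: 0.0173
grip_force: 101.4
```

Request:
jog_arm(commands=[0,0,-0.67,0,0,0,12,0,0,0,0,0,-0.977,12,0,0,0,0,0,-0.977,12,0,0,0,0,0,-0.977,12,0,0,0,0,0,-0.977,12,0,0,0,0,0,-0.977,12,0,0,0,0,0,-0.977,12,0,0,0,0,0,-0.977,12,0,0,0,0,0,-0.977,12,0,0,0,0,0,-0.977,12,0,0,0,0,0,-0.977,12,0,0,0,0,0,-0.977,12,0,0,0,0,0,-0.977,12,0,0,0,0,0,-0.977,12,0,0,0,0,0,-0.977,12,0,0,0,0,0,-0.977,12,0,0,0,0,0,-0.977,12,0.98,-0.2,0,0,0,0,12,0.98,-0.2,0,0,0,0,12,0,0,0,0,0,0,12])

```text
t: 57.5
tool_pos: [0.4106, -0.1281, 0.0802]
tool_rot: [-0.626, -3.075, -0.004]
contact_force: [0.8, -0.2, -1.2]
opening: 0.0174
grip_force: 101.4
```

```bash
python3 st.py -.085 .045 .02; python3 - <<'E'
from h import *
a=np.radians(-22.95); u=np.array([np.cos(a),np.sin(a)]); n=np.array([-u[1],u[0]]); C=np.array([.475,-.209])
im=eyes.get_image("scene"); p=pts(im,np.ones((384,512),bool)); uv=(p[:,:2]-C)@np.c_[u,n]*1000; z=p[:,2]*1000
w=(z>88)&(z<120)&(abs(uv[:,1]-47)<22)&(uv[:,0]>-60)&(uv[:,0]<120)
print("bar",w.sum(),[np.round(v,1) for v in cv2.minAreaRect(uv[w].astype(np.float32))],np.polyfit(uv[w,0],z[w],1))
w=(z>24)&(z<34)&(abs(uv[:,1])<40)&(abs(uv[:,0])<85)
print("board",w.sum(),[np.round(v,1) for v in cv2.minAreaRect(uv[w].astype(np.float32))])
E
```

```text
t 57.5 pos [ 0.4106 -0.1281  0.0802] x [-0.92   0.391  0.004] y [0.391 0.92  0.002] z [-0.003  0.003 -1.   ] q [-0.48 -0.29  2.19  0.    1.25 -1.65] open 0.0174 grip 101.4 F [ 0.8 -0.2 -1.2]
tcp u,n [-0.0909  0.0493]
move units [-0.102 -0.073  1.002]
bar 410 [array([19.6, 46.6]), array([ 20.2, 159.1]), np.float64(88.9)] [-6.13875693e-03  9.49761601e+01]
board 961 [array([ 4. , -0.3]), array([142.5,  60.2]), np.float64(0.4)]
```

Request:
jog_arm(commands=[-0.1,-0.055,0.3,0,0,0,12,0,0,0.45,0,0,0,12,0,0,0.22,0,0,0,12,0,0,0.08,0,0,0,12,0,0,0.025,0,0,0,12,0,0,0,0,0,0,12])

```text
t: 58.3
tool_pos: [0.4212, -0.1361, 0.0195]
tool_rot: [0.625, 3.075, 0.002]
contact_force: [-0.2, 0.7, -2.1]
opening: 0.0176
grip_force: 101.6
```

```bash
cat > fin.py <<'E'
from h import *
o,R=state()
a=np.radians(-22.95); u=np.array([np.cos(a),np.sin(a)]); n=np.array([-u[1],u[0]]); C=np.array([.475,-.209])
print("tcp u,n",((o["tool_pos"][:2]-C)@np.c_[u,n]).round(4))
for c,f in (("wrist",wpts),("side",pts),("scene",pts)):
    im=eyes.get_image(c); p=f(im,np.ones((384,512),bool)); uv=(p[:,:2]-C)@np.c_[u,n]*1000; z=p[:,2]*1000
    col=im["image"].reshape(-1,3)[im["z_map"].ravel()>0].astype(int); wood=(col[:,0]-col[:,2])>25
    for s in (-55,-30,0,30,55,85):
        w=(abs(uv[:,0]-s)<8)&(z>25)&(z<37)&(uv[:,1]>-45)&(uv[:,1]<75)
        b=uv[w&wood,1]; e=uv[w&~wood,1]
        print(c,s,"board",np.percentile(b,[2,98]).round(1) if len(b)>8 else None,"edge",np.percentile(e,[3,97]).round(1) if len(e)>8 else None,"z",np.median(z[w&~wood]).round(1) if len(e)>8 else None)
E
python3 fin.py
```

```text
t 58.3 pos [ 0.4212 -0.1361  0.0195] x [-0.921  0.39  -0.004] y [0.39  0.921 0.002] z [ 0.004  0.    -1.   ] q [-0.48 -0.16  2.19  0.    1.1  -1.65] open 0.0176 grip 101.6 F [-0.2  0.7 -2.1]
tcp u,n [-0.078   0.0462]
wrist -55 board [-30.7 -18.6] edge [35.3 53.9] z 36.6
wrist -30 board [-25.1 -14.9] edge [37.4 52. ] z 36.6
wrist 0 board None edge [-26.7 -14.4] z 30.1
wrist 30 board None edge None z None
wrist 55 board None edge None z None
wrist 85 board None edge None z None
side -55 board [-29.5  40.2] edge [35.6 54.2] z 35.1
side -30 board [-29.4   7.9] edge [ 5.6 56. ] z 30.1
side 0 board [-30.3 -27.5] edge [-25.   53.4] z 29.5
side 30 board [-30.5 -27.8] edge [-25.4  51.9] z 29.6
side 55 board [-29.5 -26.4] edge [-24.8  52. ] z 29.7
side 85 board None edge [33.2 53.4] z 35.0
scene -55 board [-29.   27.4] edge [35.1 53.8] z 34.4
scene -30 board [-29.5  27. ] edge [34.7 53.5] z 35.4
scene 0 board [-29.8  28.7] edge [34.2 52.9] z 35.1
scene 30 board [-28.8  27.8] edge [33.7 53.3] z 34.2
scene 55 board [-28.8  29.4] edge [33.6 52.5] z 34.4
scene 85 board None edge [32.9 51.2] z 34.3
```

Request:
jog_arm(commands=[0.13,0,0.03,0,0,-0.15,12,0,-0.03,0.03,0,0,0,12,0,-0.03,0.015,0,0,0,12,0,0,0.008,0,0,0,12,0,0,0,0,0,0,12])

```text
t: 59.08
tool_pos: [0.4121, -0.1361, 0.0137]
tool_rot: [0.602, 3.08, 0.002]
contact_force: [0.1, -0.5, -2.0]
opening: 0.0176
grip_force: 101.4
```

```bash
python3 fin.py | grep -v wrist
```

```text
t 59.08 pos [ 0.4121 -0.1361  0.0137] x [-0.926  0.377 -0.003] y [0.377 0.926 0.002] z [ 0.003  0.001 -1.   ] q [-0.49 -0.17  2.22  0.    1.09 -1.68] open 0.0176 grip 101.4 F [ 0.1 -0.5 -2. ]
tcp u,n [-0.0864  0.0426]
side -55 board [-29.4  26.5] edge [19.8 52.7] z 30.0
side -30 board [-29.1   1.7] edge [-13.2  50.3] z 29.4
side 0 board [-30.2 -26.9] edge [-25.7  50.1] z 29.4
side 30 board None edge [-25.2  51.2] z 29.4
side 55 board [-29.4 -25.6] edge [-23.7  50.3] z 29.1
side 85 board None edge [31.6 51.5] z 29.6
scene -55 board [-29.   27.4] edge [32.1 51.3] z 29.3
scene -30 board [-29.7  28.1] edge [32.1 50.1] z 28.8
scene 0 board [-28.9  28.9] edge [31.9 50.1] z 29.5
scene 30 board [-28.6  27.5] edge [31.9 50.6] z 28.6
scene 55 board [-28.   29.4] edge [32.2 50. ] z 28.3
scene 85 board None edge [31.8 50.6] z 29.3
```

Request:
jog_arm(commands=[0,-0.015,0.004,0,0,0,12,0,-0.015,0.004,0,0,0,12,0,-0.015,0.003,0,0,0,12,0,-0.015,0,0,0,0,12,0,0,0,0,0,0,12])

```text
t: 59.85
tool_pos: [0.4108, -0.1395, 0.0131]
tool_rot: [0.602, 3.08, 0.002]
contact_force: [0.1, 0.8, -1.2]
opening: 0.0176
grip_force: 101.3
```

```bash
python3 fin.py | grep -v wrist
```

```text
t 59.85 pos [ 0.4108 -0.1395  0.0131] x [-0.926  0.377 -0.003] y [0.377 0.926 0.002] z [ 0.003  0.001 -1.   ] q [-0.5  -0.17  2.22  0.    1.09 -1.69] open 0.0176 grip 101.3 F [ 0.1  0.8 -1.2]
tcp u,n [-0.0863  0.039 ]
side -55 board [-30.3  24.6] edge [13.6 49.9] z 29.5
side -30 board [-30.6  -2.4] edge [-17.1  47.2] z 29.3
side 0 board [-30.9  30. ] edge [-27.4  46.6] z 29.2
side 30 board [-31.4 -28.8] edge [-25.9  47.9] z 29.3
side 55 board [-31.3  16.8] edge [-26.8  47.4] z 29.2
side 85 board None edge [28.9 48.3] z 29.2
scene -55 board [-30.   27.4] edge [30.6 47.6] z 28.5
scene -30 board [-30.5  28.4] edge [30.4 46.8] z 28.9
scene 0 board [-30.4  28.1] edge [29.  46.3] z 29.3
scene 30 board [-29.7  27.3] edge [28.7 46.8] z 28.3
scene 55 board [-30.8  27.5] edge [28.6 46.3] z 28.7
scene 85 board None edge [28.4 47.1] z 28.2
```

Contact made: the board shifted about 1 mm. I'll settle it, release and rise.

Request:
jog_arm(commands=[0,0,0.012,0,0,0,12,0,0,0,0,0,0,12])

```text
t: 60.25
tool_pos: [0.4107, -0.1394, 0.0127]
tool_rot: [0.602, 3.081, 0.002]
contact_force: [-2.7, 1.4, 3.7]
opening: 0.0174
grip_force: 102.0
```

Request:
jog_arm(commands=[0,0,0,0,0,0,22,0,0,0,0,0,0,30,0,0,0,0,0,0,36,0,0,-0.2,0,0,0,36,0,0,-0.7,0,0,0,36,0,0,-0.9,0,0,0,36,0,0.9,-0.9,0,0,0,36,0,0,0,0,0,0,36])

```text
t: 61.25
tool_pos: [0.4302, -0.0982, 0.1706]
tool_rot: [0.595, 3.071, -0.001]
contact_force: [-1.1, -1.8, 0.5]
opening: 0.0362
grip_force: 0.0
```

```bash
python3 fin.py; python3 - <<'E'
from h import *
a=np.radians(-22.95); u=np.array([np.cos(a),np.sin(a)]); n=np.array([-u[1],u[0]]); C=np.array([.475,-.209])
im=eyes.get_image("wrist"); p=wpts(im,np.ones((384,512),bool)); uv=(p[:,:2]-C)@np.c_[u,n]*1000; z=p[:,2]*1000
for s in(-60,0,60):
    w=(abs(uv[:,0]-s)<6)&(uv[:,1]>21)&(uv[:,1]<56); k=uv[w,1].astype(int)
    print(s,[(b,int((k==b).sum()),np.round(np.min(z[w][k==b]),0)) for b in range(21,56) if (k==b).any() and (b<36 or b>44)])
E
```

```text
t 61.25 pos [ 0.4302 -0.0982  0.1706] x [-0.928  0.374 -0.013] y [0.374 0.928 0.002] z [ 0.013 -0.003 -1.   ] q [-0.39 -0.38  2.1   0.    1.41 -1.58] open 0.0362 grip 0.0 F [-1.1 -1.8  0.5]
tcp u,n [-0.0844  0.0846]
wrist -55 board [-30.9  26.4] edge [-9.4 47.4] z 30.2
wrist -30 board [-31.3  23.2] edge [-13.4  46.4] z 30.3
wrist 0 board None edge [-30.1  10.4] z 30.4
wrist 30 board None edge [-30.7  47.6] z 30.4
wrist 55 board None edge [40.6 47.9] z 30.4
wrist 85 board None edge [31.8 47.9] z 30.5
side -55 board [-30.4  27.7] edge [-1.3 50.2] z 29.3
side -30 board [-30.8  25.4] edge [-14.6  47.6] z 29.3
side 0 board [-31.1  30.5] edge [-26.2  47.5] z 29.2
side 30 board [-30.5 -28.6] edge [-26.4  48.2] z 29.2
side 55 board [-31.4  17.3] edge [-26.3  46.2] z 29.1
side 85 board None edge [29.9 50.2] z 28.8
scene -55 board [-30.2  27.4] edge [29.8 46.6] z 27.6
scene -30 board [-31.   28.1] edge [29.5 46.9] z 28.9
scene 0 board [-30.5  27.7] edge [29.4 47. ] z 28.2
scene 30 board [-30.6  27.7] edge [29.  47.3] z 27.7
scene 55 board [-31.4  26.9] edge [28.5 46.9] z 28.7
scene 85 board No
[... 766 characters left out ...]
, np.float64(-1.0)), (48, 38, np.float64(-1.0)), (49, 8, np.float64(-1.0)), (50, 6, np.float64(-1.0)), (51, 5, np.float64(-0.0)), (52, 8, np.float64(-0.0)), (53, 9, np.float64(-1.0)), (54, 9, np.float64(-0.0)), (55, 9, np.float64(-0.0))]
60 [(30, 1, np.float64(31.0)), (31, 1, np.float64(30.0)), (32, 2, np.float64(31.0)), (33, 2, np.float64(30.0)), (34, 2, np.float64(30.0)), (35, 1, np.float64(29.0)), (45, 7, np.float64(30.0)), (46, 4, np.float64(30.0)), (47, 15, np.float64(0.0)), (48, 19, np.float64(-0.0)), (49, 8, np.float64(-0.0)), (50, 7, np.float64(-0.0)), (51, 5, np.float64(-0.0)), (52, 3, np.float64(1.0)), (53, 7, np.float64(-0.0)), (54, 7, np.float64(-1.0)), (55, 7, np.float64(-0.0))]
```

The surface is continuous at 30 mm across board and bar, and the bar's outer edge is parallel (47–48 mm along its length), so it is flush and upright. I'm handing it in.

```bash
python3 -c "
from station import job
print(job.finish_job())"
```

```text
the job is handed in; nothing more can be done
None
```

The board is turned over on its battens with the plain face up, and the straightedge stands flush along its left long edge; I tipped the straightedge over once while pushing it and stood it back up on the board's top before placing it, and I handed the job in at about 61 s (no verdict was shown).

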